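Put a spice jar away in the carousel and fetch the pepper mill

ROBOT

A 6-joint arm with a two-finger parallel gripper is mounted at the origin on a cart in front of the work surface, level with it; the furniture and walls round the work are solid. World frame = base frame: x ahead of the robot, y to its left, z up, the work surface at z = 0. Lengths are in mm, angles in rad, forces in N, time in s.
With the tool pointing down it reaches from about 375 to 975 mm from the base axis. Payload 3.8 kg.
Tool frame: the origin (TCP) lies at the very end of the fingers, on their centre line; the grasp point (between the pads) lies 19 mm behind it; z points along the fingers, y is the direction in which the jaws open and shut (so a half turn about z gives the same grasp; the last joint's range is limited). The gripper opens to 85 mm and grips with 20 to 120 N. Pads are 22 mm wide; open, the fingers measure 114 mm over their backs; the gripper's body (76 mm by 85 mm) begins 54 mm behind the grasp point. The pads swing forward as they close: fully open they stand 13 mm farther back than shut.
Start: joints at [1.185, 0.264, 1.604, -0, 1.274, -0.037], TCP at [230.692, 634.349, 231.28] pointing down, gripper open.
Joint ranges: [-2.63, 2.63], [-0.94, 2.18], [0.31, 2.57], [-1.31, 4.45], [0, 2.66], [-2.55, 2.55]. Speed limits (rad/s): [2.57, 2.57, 3.14, 3.14, 3.14, 3.14].

INTERFACE

Orientations are given as a unit quaternion [w, x, y, z].
In Python, from cell import manip gives the robot as it stands.
- The arm moves only by the tool jog_arm, never from a script. Its argument "steps" is one flat list of numbers, 7 for each row, row after row: the closure, from -1 (fully open) to 1 (shut), so that 0 is half open, then the shift along the tool's x, y, z in mm, then the turn, a rotation vector about the tool's x, y, z in rad. A call has 1 to 20 rows; each row shifts and turns the commanded pose from where the row before left it, along the tool's axes as they then stand; what a row does not reach is not made up. A row lasts 1/12 s, in which the tool goes at most 41.7 mm and 7.16 degrees, less where a joint would pass 70% of its speed; a pose out of reach is approached as far as the arm can. A call is refused whole if a number of a shift passes 41.7 or a number of a turn 0.125, either way. A call with a gripper value outside its range is refused whole. The fingers move at their own pace and stop on an object; "force" is the grip in N (left out, the last holds). Time passes only in rows, so rows that do not move let the fingers close. It gives the time, the measured TCP pose, the force and the opening at its end, in the units of the state.
- manip.get_state(): the state, without advancing time (a new reading comes with each control period).
- manip.snapshot(name): name is "scene" or "top" or "wrist"; returns a dict with "color" (420x560x3 uint8, blue, green, red), "range_z" (420x560 float32, mm along the optical axis (not along the pixel's ray), 0 where there is no reading), "camera_matrix" (3x3 intrinsics, pixels), "R" (3x3) and "t" (3): a world point X has camera coordinates R X + t; the wrist camera has in their place "T_tool_cam" (4x4, takes a point from camera to tool coordinates, whose origin is the TCP and whose axes are the flange's). Camera axes: x right, y down, z forward; pixel columns grow to the right and rows downward; lengths in mm; the calibration is good to about 2 mm. A picture is of the moment at which its call begins: read the wrist's pose just before it.
- manip.sign_off(): hands the job in, once; it reports no verdict.
The state is a dict: "time_s": time; "joint_pos": joint angles; "dq": joint speeds; "effort": joint torques, N m; "eef_pos": TCP position; "eef_rot": TCP orientation; "wrist_force": force on the tool from outside, world axes, zero at the start; "torque": the same for the moment, N m; "gripper_width": opening from 0.0 (shut) to 1.0 (fully open).
Only numpy, scipy, OpenCV 4.12 (cv2) and the standard library are available. Lean on these libraries where they do the work, as an engineer would, in place of code of your own. Each camera call takes 0.05 s, during which the arm holds its last target.

TASK

Put the spice jar from the tray away in the spice carousel and get the pepper mill out for the table: turn the carousel, by pushing it round, until its empty cup faces the red front marker, and stand the spice jar in that cup. Then turn the carousel on, smoothly enough that nothing on it topples, until the pepper mill that stands on it faces the red marker, let go of it so that it stands still, and only then lift the mill out and stand it upright on the tray. The other jar must stay standing in its place on the carousel, and the other things on the worktop must be left where they are.

Things in the scene. Friction and masses are not known exactly. Their poses are not given: they have to be found in the camera images.
- hub (a point): centre of the carousel's disc on its upper face, 30 mm above the worktop; the vertical turning axis passes through it. Light wooden disc, 250 mm diameter, 16 mm thick, on a fixed dark steel foot; turns endlessly both ways, damped, needs 2 to 5 N at the rim, stops at once and stays where it is left. A steel button 22 mm high stands in its middle.
- post (a point): foot, on the disc's upper face, of the push post opposite place_empty. Three equal upright posts (steel stem 16 mm diameter, dark wooden ball 22 mm on top, highest point 71 mm above the disc's face) stand near the rim, 114 mm from the axis, each midway (60 degrees) between two places. They turn with the disc.
- front_spot (a point): fixed point 68 mm from the carousel's axis, level with the disc's upper face: a place faces front when its centre comes here. It lies on the line from the axis to the red front marker, a dot on a flat tongue of the foot on the robot's side, 135 mm from the axis. The whole carousel may stand turned by up to 12 degrees.
- place_empty (a point): centre of the floor of the place that is empty at the start, on the left, 40 to 120 degrees from the front: an open wooden cup on the disc, inner diameter 58 mm, outer 66 mm, wall 38 mm high. The other two places are shallow round wells (inner diameter 76 mm, outer 84 mm, wall 8 mm high). All three centres lie 68 mm from the axis, 120 degrees apart, and turn with the disc.
- place_b (a point): centre of the floor of the second place, 120 degrees on from place_empty, counterclockwise seen from above; holds the pepper mill or the red-lidded jar
- place_c (a point): centre of the floor of the third place, 120 degrees from place_empty, clockwise seen from above; holds the other of the two
- pepper_mill: brown turned wooden pepper mill on the carousel (not the one by the wall), 58 mm diameter at the base and 165 mm high, with a round head about 48 mm diameter from 120 to 154 mm and a small metal knob on top; rigid (the head does not turn). Origin: centre of its underside, z up its axis. Stands in place_b or place_c.
- spice_jar: small glass spice jar with an orange-red lid, 45 mm diameter (body 42 mm), 106 mm high. Origin: centre of its underside, z up its axis. Stands on the tray at the start.
- red_lid_jar: jar of light brown spread with a red lid, 70 mm diameter, 101 mm high, about 0.5 kg, standing in the carousel's third place. Origin: centre of its underside.
- tray: dark wooden tray, fixed to the worktop, 160 mm (its x) by 240 mm (its y), rim 16 mm high and 6 mm thick, floor about 6 mm above the worktop. Origin: centre of its underside.
- apple: green apple, 76 mm, behind the tray; bystander. Origin: its underside
- mug: striped mug, 83 mm wide, 101 mm high, right of the tray; bystander. Origin: its underside
There are look-alikes about, which are no part of the job. Leave any green or turquoise look-alike of the spice_jar alone.

How it is judged (in metres and radians):
On the way, in this order (a step that is already met when the one before it is completed fails the run):
1. the carousel's empty place faces the front marker (within 18 mm) and the disc stands still (horizontal distance between place_empty and front_spot below 0.018 m and angular speed of red_lid_jar below 0.15 rad/s), for 0.2 s.
2. the spice jar stands upright, released, in that place, which still faces front (horizontal distance between spice_jar and place_empty below 0.012 m and z of spice_jar in the frame of place_empty below 0.005 m and angle between spice_jar's own z axis and vertical below 0.1 rad and contact force between the fingers and spice_jar below 0.1 N and horizontal distance between place_empty and front_spot below 0.03 m), for 0.2 s.
3. the pepper mill, standing in its place and not touched, faces the front marker (its place within 18 mm) and the disc stands still (((horizontal distance between place_b and front_spot below 0.018 m and horizontal distance between pepper_mill and place_b below 0.014 m and z of pepper_mill in the frame of place_b below 0.005 m) or (horizontal distance between place_c and front_spot below 0.018 m and horizontal distance between pepper_mill and place_c below 0.014 m and z of pepper_mill in the frame of place_c below 0.005 m)) and angle between pepper_mill's own z axis and vertical below 0.1 rad and contact force between the fingers and pepper_mill below 0.1 N and angular speed of red_lid_jar below 0.15 rad/s), for 0.2 s.
At the end, for the whole second after the job is handed in: The pepper mill stands upright and at rest on the tray's floor (within 0.1 rad), the spice jar stands upright in the place that was empty (centre within 12 mm), and the red-lidded jar still stands upright in its own place (within 10 mm) (x of pepper_mill in the frame of tray between -0.07 and 0.07 m and y of pepper_mill in the frame of tray between -0.11 and 0.11 m and z of pepper_mill in the frame of tray below 0.011 m and angle between each of pepper_mill, spice_jar, red_lid_jar's own z axis and vertical below 0.1 rad and linear speed of pepper_mill below 0.02 m/s and horizontal distance between spice_jar and place_empty below 0.012 m and z of each of spice_jar, red_lid_jar in the frame of place_empty below 0.005 m and (horizontal distance between red_lid_jar and place_b below 0.01 m or horizontal distance between red_lid_jar and place_c below 0.01 m)); the robot touches nothing.
It fails at once if the apple or the mug is moved by more than 30 mm (distance of any of apple, mug from where it was at the start of the episode above 0.03 m).
It fails at once if the red-lidded jar is tipped or lifted out of its place (angle between red_lid_jar's own z axis and vertical above 0.35 rad or z of red_lid_jar in the frame of place_empty above 0.03 m).
It also fails if it takes over 72 s, if anything falls off the work surface, if the arm or the gripper's body presses on something with over 40 N, if the wrist force passes 120 N, or if a joint passes its speed limit or range.

## Working session

There is one attempt and no reset: what is moved stays moved. The work goes in short steps, Python scripts to look and compute and a tool call to move; the robot and the scene stay as the last step left them, time stands still between calls to the robot, and variables do not carry over. Pictures are saved under pics/ and viewed, and the job is handed in when it is done.

Besides the shell and the picture viewer there is one more tool, called after "Call:" by a JSON object that holds its "name" and its "arguments", one argument or row to a line. jog_arm: Moves the arm, as the interface text tells. Its arguments: {"type":"object","properties":{"steps":{"type":"array","items":{"type":"number"}},"force":{"type":"number"}},"required":["steps"]}

```bash
ls; mkdir -p pics
python3 - <<'E'
from cell import manip
import cv2
print(manip.get_state())
for n in ("scene","top","wrist"):
    s=manip.snapshot(n); cv2.imwrite(f"pics/{n}0.png",s["color"]); print(n,s["camera_matrix"],s.get("R"),s.get("t"),s.get("T_tool_cam"))
E
```

```text
pics
{'time_s': 0.0, 'joint_pos': array([ 1.18512028e+00,  2.64756828e-01,  1.60535725e+00, -6.61234525e-06,
        1.27369484e+00, -3.68468255e-02]), 'dq': array([ 0.00103035, -0.00203632,  0.00182081,  0.00139105,  0.00077287,
        0.00012378]), 'effort': array([-2.39485315e-03, -5.15111160e+01, -3.67315614e+01, -2.06073100e-04,
        1.29854566e-02, -1.77194408e-05]), 'eef_pos': array([230.41229411, 633.6898525 , 229.96859204]), 'eef_rot': array([-2.29277535e-04,  1.73530597e-01,  9.84827855e-01, -1.08415542e-03]), 'wrist_force': array([-0.52521812, -0.13529416, -0.04811152]), 'torque': array([-0.0244062 , -0.00471105, -0.01837212]), 'gripper_width': 1.0016986190481911}
scene [[492.23582914   0.         274.91181655]
 [  0.         492.23582914 207.36316738]
 [  0.           0.           1.        ]] [[ 0.67235507 -0.74016981  0.00934409]
 [-0.32770805 -0.30895464 -0.89283507]
 [ 0.66373647  0.59724005 -0.45028682]] [-541.04014695  172.49790817 1316.50276978] None
top [[413.04351766   0.         286.66099491]
 [  0.         413.04351766 213.9890717 ]
 [  0.           0.           1.        ]] [[ 0.06062443 -0.99815944 -0.00155263]
 [-0.97605865 -0.05895645 -0.20936487]
 [ 0.20888799  0.01420808 -0.97783636]] [-241.22192805  553.67809927 1017.99264973] None
wrist [[310.7709696    0.         277.44320497]
 [  0.         310.7709696  209.65157746]
 [  0.           0.           1.        ]] None None [[-1.08262492e-03 -9.59993869e-01 -2.80018927e-01  7.16022953e+01]
 [ 9.99998014e-01 -1.50783930e-03  1.30310373e-03  7.55226276e-01]
 [-1.67319513e-03 -2.80016960e-01  9.59993595e-01 -1.41381621e+02]
 [ 0.00000000e+00  0.00000000e+00  0.00000000e+00  1.00000000e+00]]
```

View pics/scene0.png

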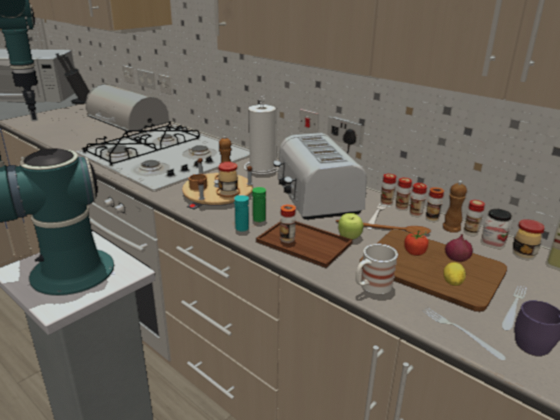

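View pics/top0.png

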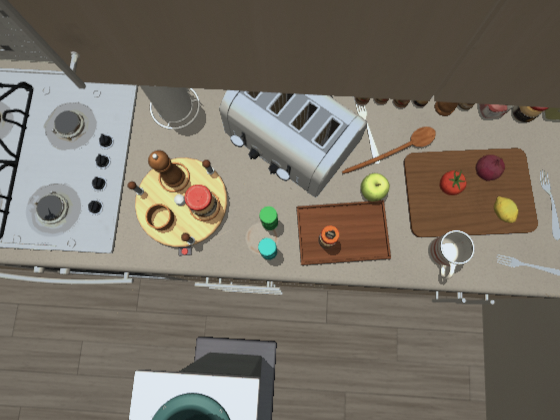

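View pics/wrist0.png

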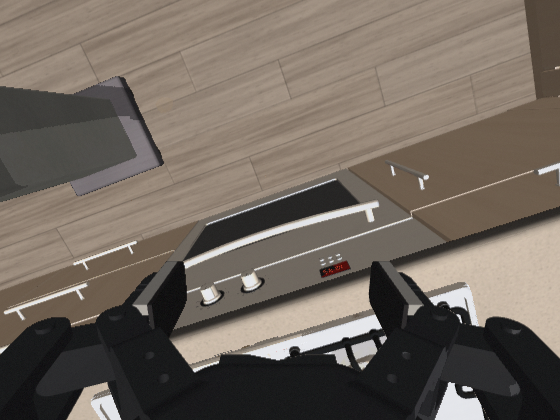

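The top view shows the carousel at about (182,202). On it are the empty cup at (160,217), the mill at (170,170) and the red-lidded jar at (200,200). The marker is at (185,251), the tray at (343,233) and the orange-lidded jar at (330,237). The look-alikes are a green jar at (268,217) and a turquoise one at (267,248). I'll enlarge the crops next.

```bash
cat > h.py <<'E'
from cell import manip
import cv2, numpy as np
from scipy.spatial.transform import Rotation as Rn
def cam(n):
    st=manip.get_state(); s=manip.snapshot(n)
    K=s["camera_matrix"]
    if n=="wrist":
        q=st["eef_rot"]; Rt=Rn.from_quat([q[1],q[2],q[3],q[0]]).as_matrix()
        T=np.eye(4);T[:3,:3]=Rt;T[:3,3]=st["eef_pos"]; T=T@s["T_tool_cam"]
        Rwc=T[:3,:3];o=T[:3,3]
    else:
        Rwc=s["R"].T;o=-s["R"].T@s["t"]
    return dict(img=s["color"],z=s["range_z"],K=K,R=Rwc,o=o,st=st)
def ray(c,u,v):
    d=np.linalg.inv(c["K"])@np.array([u,v,1.0]); return c["R"]@d
def plane(c,u,v,h):
    d=ray(c,u,v); return c["o"]+d*(h-c["o"][2])/d[2]
def proj(c,X):
    p=c["R"].T@(np.array(X,float)-c["o"]); return (c["K"]@p/p[2])[:2]
def cloud(c):
    v,u=np.mgrid[0:420,0:560]; z=c["z"]; P=np.stack([u,v,np.ones_like(u)],-1).astype(float)@np.linalg.inv(c["K"]).T*z[...,None]
    return P@c["R"].T+c["o"]
def crop(c,x0,y0,x1,y1,k,name):
    cv2.imwrite(f"pics/{name}.png",cv2.resize(c["img"][y0:y1,x0:x1],None,fx=k,fy=k,interpolation=cv2.INTER_CUBIC))
E
python3 - <<'E'
from h import *
c=cam("top"); crop(c,120,140,400,280,2.8,"topc"); s=cam("scene"); crop(s,170,130,350,270,4,"scenec")
import pickle; pickle.dump((c,s),open("v0.pkl","wb"))
P=cloud(c); hsv=cv2.cvtColor(c["img"],cv2.COLOR_BGR2HSV)
for n,(u,v) in dict(jar=(330,232),redlid=(198,195),mill=(158,157),disc=(200,225),cupfl=(160,217),work=(230,180),trayfl=(365,240),mark=(185,251),apple=(375,185),mug=(455,240)).items(): print(n,P[v,u].round(1))
E
```

```text
jar [ 517.1 -316.8  112.4]
redlid [587.1  12.4 127.2]
mill [659.2 102.6 185.4]
disc [529.8  22.   28.2]
cupfl [544.3 130.   31.9]
work [666.8 -42.4   1.7]
trayfl [ 519.6 -422.     5.8]
mark [460.4  59.5   7. ]
apple [ 657.5 -434.4   65.4]
mug [ 530.5 -655.8   27.1]
```

View pics/topc.png

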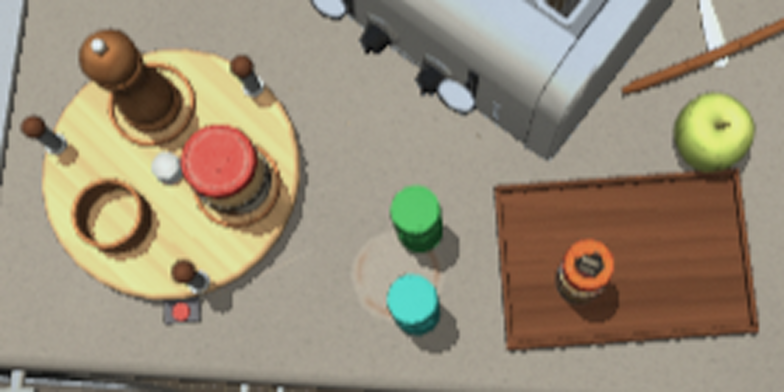

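View pics/scenec.png

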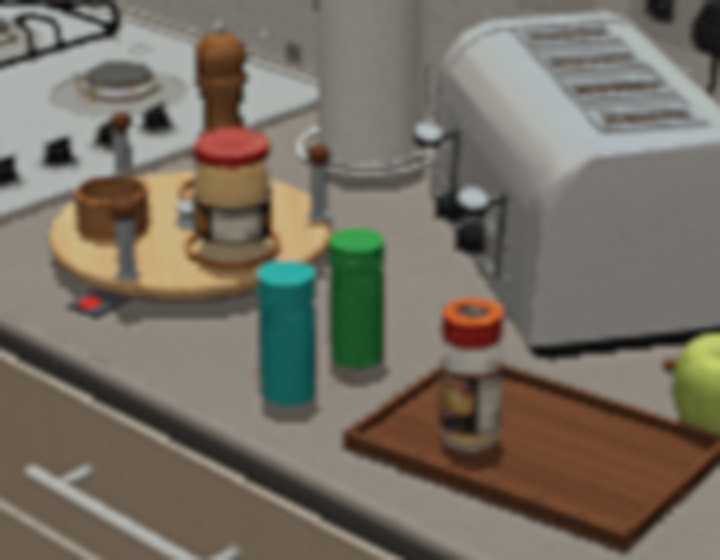

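The crops show the button at (180,200), the marker at (184.6,251.4), and post balls at (206.8,163), (132,185) and (185,237). The front post lies near the marker, opposite the mill/jar gap. The spice jar is the orange-lidded one on the tray at (330,235). The green and turquoise bottles off the tray are look-alikes.

Run:
```python
from h import *
import pickle; c,s=pickle.load(open("v0.pkl","rb"))
def cc(u,v): return 120+u/2.8,140+v/2.8
def sc(u,v): return 170+u/4,130+v/4
def tri(a,b):
    d1=ray(c,*a);d2=ray(s,*b);d1/=np.linalg.norm(d1);d2/=np.linalg.norm(d2)
    A=np.stack([d1,-d2],1);k=np.linalg.lstsq(A,s["o"]-c["o"],rcond=None)[0]
    p,q=c["o"]+k[0]*d1,s["o"]+k[1]*d2;return ((p+q)/2).round(1),np.linalg.norm(p-q).round(1)
for n,a,b in [("marker",(181,312),(92,302)),("postFR",(243,65),(318,152)),("postL",(33,127),(120,120)),("jarlid",(590,264),(474,308)),("cuprim",(114,215),(113,188)),("redlid",(219,160),(232,142)),("millknob",(97,45),(221,32))]:
    print(n,*tri(cc(*a),sc(*b)))
print("button@50",plane(c,*cc(168,160),52))
hub=None
# disc circle: points with z 26..34 in cloud near
P=cloud(c); hsv=cv2.cvtColor(c["img"],cv2.COLOR_BGR2HSV)
m=(abs(P[...,2]-30)<6)&(np.hypot(P[...,0]-575,P[...,1]-75)<150)&(hsv[...,1]>60)
cnts,_=cv2.findContours(m.astype(np.uint8),cv2.RETR_EXTERNAL,cv2.CHAIN_APPROX_NONE)
k=max(cnts,key=cv2.contourArea)[:,0]
W=np.array([plane(c,u,v,30)[:2] for u,v in k])
from scipy.optimize import least_squares
f=least_squares(lambda p:np.hypot(W[:,0]-p[0],W[:,1]-p[1])-p[2],[575,75,125],loss="soft_l1",f_scale=2);print("disc",f.x)
H=f.x[:2]
mk=plane(c,*cc(181,312),6)[:2]; print("marker",mk,"dist",np.linalg.norm(mk-H),"dir",np.degrees(np.arctan2(*(mk-H)[::-1])))
for n,uv,h in [("postFR",(243,65),90),("postL",(33,127),90),("postF",(183,270),90),("cup",(114,217),68),("redlid",(219,160),131),("mill",(108,58),170)]:
    p=plane(c,*cc(*uv),h)[:2]; print(n,p.round(1),"r",np.linalg.norm(p-H).round(1),"ang",np.degrees(np.arctan2(*(p-H)[::-1])).round(1))
# clouds
for n,a in [("jar",(P[...,2]>95)&(np.hypot(P[...,0]-517,P[...,1]+317)<40)),("redlid",(P[...,2]>110)&(np.hypot(P[...,0]-580,P[...,1]-25)<60)),("mill",(P[...,2]>135)&(np.hypot(P[...,0]-645,P[...,1]-100)<60)),("tray",(abs(P[...,2]-16)<3)&(P[...,1]<-200)&(P[...,1]>-500)&(hsv[...,1]>80))]:
    Q=P[a]; print(n,len(Q),Q.min(0).round(1),Q.max(0).round(1),((Q.min(0)+Q.max(0))/2).round(1))
```

```text
marker [459.3  58.8  11.3] 1.5
postFR [679.7   6.7  96.3] 2.1
postL [609.5 191.5  96.3] 1.2
jarlid [ 510.7 -318.3  117.1] 0.0
cuprim [536.3 115.   74.5] 2.0
redlid [580.1   9.7 133.8] 0.0
millknob [661.3 109.9 186.6] 1.6
button@50 [597.1080787   77.27906177  52.        ]
disc [589.81490896  79.15928244 118.30822669]
marker [459.32746893  60.62404871] dist 131.79729471680693 dir -171.91544199013504
postFR [682.6   7.5] r 117.3 ang -37.7
postL [611.6 193.7] r 116.6 ang 79.2
postF [488.   41.5] r 108.6 ang -159.7
cup [536.4 116.2] r 65.0 ang 145.3
redlid [580.8  10.4] r 69.4 ang -97.5
mill [655.3 105.5] r 70.5 ang 21.9
jar 269 [ 491.1 -337.6   95.9] [ 534.7 -293.6  116.4] [ 512.9 -315.6  106.1]
redlid 575 [550.  -19.2 110.9] [615.   46.  135.3] [582.5  13.4 123.1]
mill 6324 [635.   54.7 135.3] [687.2 143.8 720.3] [661.1  99.2 427.8]
tray 593 [ 446.6 -499.    13. ] [ 924.8 -233.6   19. ] [ 685.7 -366.3   16. ]
```

```bash
cat >> h.py <<'E'
def plan(target=None,psi=None,show=True):
    """current pose; tool-axis displacement after turning to psi (deg, world angle of tool y)"""
    st=manip.get_state(); q=st["eef_rot"]; R=Rn.from_quat([q[1],q[2],q[3],q[0]]).as_matrix()
    p0=np.degrees(np.arctan2(R[1,1],R[0,1])); p=p0 if psi is None else psi
    tz=-np.radians((p-p0+180)%360-180)
    a=np.radians(p); y=np.array([np.cos(a),np.sin(a),0]); x=np.array([-np.sin(a),np.cos(a),0])
    print("t",round(st["time_s"],2),"pos",st["eef_pos"].round(1),"psi",p0.round(2),"tilt",np.degrees(np.arccos(-R[2,2])).round(2),"j1 j6",np.degrees(st["joint_pos"][[0,5]]).round(1),"F",st["wrist_force"].round(1),"w",round(st["gripper_width"],3))
    # tilt correction rotvec in tool frame
    z=R.T@np.array([0,0,-1.0]); print("  tilt fix rotvec",np.cross([0,0,1],z).round(4), "turn z",tz.round(3))
    if target is not None:
        d=np.array(target,float)-st["eef_pos"]; print("  shift tool xyz",(d@x).round(1),(d@y).round(1),(-d[2]).round(1),"rows>=",np.ceil(np.linalg.norm(d)/40))
E
python3 -c "
from h import *
plan([600,230,330],-5)"
```

```text
t 0.25 pos [230.5 634.  230.6] psi 70.02 tilt 0.06 j1 j6 [67.9 -2.1] F [-0.5  0.8  0.4] w 1.0
  tilt fix rotvec [-0.0011 -0.0001  0.    ] turn z 1.309
  shift tool xyz -370.3 403.3 -99.4 rows>= 14.0
```

Call:
{"name": "jog_arm", "arguments": {
  "steps": [0, 0, 0, -9, 0, 0, 0.119, 0, 0, 0, -9, 0, 0, 0.119, 0, 0, 0, -9, 0, 0, 0.119, 0, 0, 0, -9, 0, 0, 0.119, 0, 0, 0, -9, 0, 0, 0.119, 0, 0, 0, -9, 0, 0, 0.119, 0, 0, 0, -9, 0, 0, 0.119, 0, 0, 0, -9, 0, 0, 0.119, 0, 0, 0, -9, 0, 0, 0.119, 0, 0, 0, -9, 0, 0, 0.119, 0, 0, 0, -9, 0, 0, 0.119]
}}

```text
time_s: 1.17
eef_pos: [230.6, 634.2, 330.5]
eef_rot: [0.0, 0.739, 0.674, -0.0]
wrist_force: [-0.7, 0.1, -0.6]
gripper_width: 0.5
```

Call:
{"name": "jog_arm", "arguments": {
  "steps": [0, -24.7, 26.9, 0, 0, 0, 0, 0, -24.7, 26.9, 0, 0, 0, 0, 0, -24.7, 26.9, 0, 0, 0, 0, 0, -24.7, 26.9, 0, 0, 0, 0, 0, -24.7, 26.9, 0, 0, 0, 0, 0, -24.7, 26.9, 0, 0, 0, 0, 0, -24.7, 26.9, 0, 0, 0, 0, 0, -24.7, 26.9, 0, 0, 0, 0, 0, -24.7, 26.9, 0, 0, 0, 0, 0, -24.7, 26.9, 0, 0, 0, 0, 0, -24.7, 26.9, 0, 0, 0, 0, 0, -24.7, 26.9, 0, 0, 0, 0, 0, -24.7, 26.9, 0, 0, 0, 0, 0, -24.7, 26.9, 0, 0, 0, 0, 0, -24.7, 26.9, 0, 0, 0, 0, 0, 0, 0, 0, 0, 0, 0, 0, 0, 0, 0, 0, 0, 0]
}}

```text
time_s: 2.58
eef_pos: [601.4, 228.4, 329.6]
eef_rot: [-0.0, 0.738, 0.674, -0.0]
wrist_force: [-0.0, 0.2, 0.4]
gripper_width: 0.501
```

```bash
python3 -c "
from h import *
plan()
c=cam('wrist'); cv2.imwrite('pics/w1.png',c['img']); import pickle; pickle.dump(c,open('w1.pkl','wb'))"
```

```text
t 2.58 pos [601.4 228.4 329.6] psi -5.19 tilt 0.06 j1 j6 [18.6 23.8] F [-0.   0.2  0.4] w 0.501
  tilt fix rotvec [-0.001   0.0003  0.    ] turn z -0.0
```

View pics/w1.png

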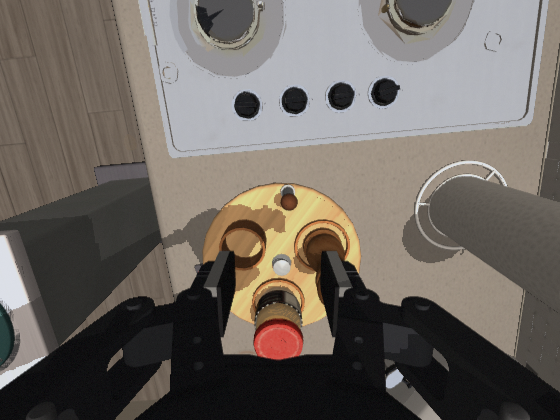

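The wrist view shows the button at (282,265), the cup rim at (243,243), the left post's ball at (289,201), the mill's knob near (325,245) and the red lid at (278,340). I'll measure these against the top view.

Run:
```python
from h import *
import pickle
w=pickle.load(open("w1.pkl","rb")); c,s=pickle.load(open("v0.pkl","rb"))
crop(w,200,170,370,370,3.5,"w1c")
def cc(u,v): return 120+u/2.8,140+v/2.8
def tri(a,b):
    d1=ray(c,*a);d2=ray(w,*b);d1/=np.linalg.norm(d1);d2/=np.linalg.norm(d2)
    k=np.linalg.lstsq(np.stack([d1,-d2],1),w["o"]-c["o"],rcond=None)[0]
    p,q=c["o"]+k[0]*d1,w["o"]+k[1]*d2;return ((p+q)/2).round(1),np.linalg.norm(p-q).round(1)
for n,a,b in [("postL",(33,127),(289,201)),("cup",(114,215),(243,243)),("button",(168,165),(282,264)),("red",(219,160),(278,340))]: print(n,*tri(cc(*a),b))
P=cloud(w)
for n,(u,v) in dict(disc=(240,290),work=(180,300),cupfl=(244,246),ball=(289,201)).items(): print(n,P[v,u].round(1))
m=((abs(P[...,2]-30)<8)&(np.hypot(P[...,0]-592,P[...,1]-79)<150)).astype(np.uint8)
m[290:]=0
k=max(cv2.findContours(m,cv2.RETR_EXTERNAL,cv2.CHAIN_APPROX_NONE)[0],key=cv2.contourArea)[:,0]
k=k[k[:,1]<285]
W=np.array([plane(w,u,v,30)[:2] for u,v in k])
from scipy.optimize import least_squares
f=least_squares(lambda p:np.hypot(W[:,0]-p[0],W[:,1]-p[1])-125,[592,79],loss="soft_l1",f_scale=1);print("disc",f.x,np.median(abs(f.fun)))
H=f.x
for n,uv,h in [("postL",(289,201),90),("cup",(243,243),68),("button",(282,263),52),("red",(278,340),131)]:
    p=plane(w,*uv,h)[:2]; print(n,p.round(1),"r",np.linalg.norm(p-H).round(1),"ang",np.degrees(np.arctan2(*(p-H)[::-1])).round(1))
```

```text
postL [613.6 197.5  81. ] 0.7
cup [541.9 127.   38.2] 4.3
button [596.2  83.5  29.5] 2.9
red [583.2  14.1 116.3] 2.3
disc [523.6  43.7  27.8]
work [569.3 244.2 377.7]
cupfl [539.3 118.9  28.2]
ball [613.  202.6  99.9]
disc [593.99420915  84.34770093] 16.212901730709355
postL [613.1 200. ] r 117.2 ang 80.6
cup [544.7 139.8] r 74.2 ang 131.7
button [595.7  96.6] r 12.4 ang 82.3
red [583.2  26.4] r 58.9 ang -100.5
```

View pics/w1c.png

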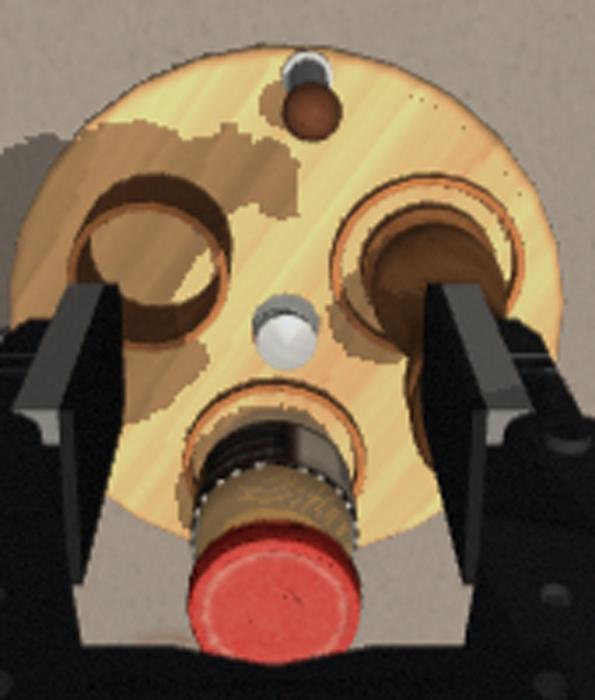

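Run:
```python
from h import *
import pickle
w=pickle.load(open("w1.pkl","rb")); c,s=pickle.load(open("v0.pkl","rb"))
print("cam o",w["o"],c["o"])
P=cloud(w);Pc=cloud(c)
def cc(u,v): return 200+u/3.5,170+v/3.5
for n,uv,h in [("ball",(313,110),90),("postfoot",(307,66),30),("cup",(151,262),68),("buttontop",(287,343),52),("buttonfoot",(285,322),30),("wellredleft",(183,460),38),("wellred right",(368,460),38),("wellmill L",(331,265),38),("wellmill R",(524,265),38),("wellmill T",(430,174),38),("disc top",(280,46),30),("disc L",(10,300),30),("disc R",(563,300),30)]:
    print(n,plane(w,*cc(*uv),h)[:2].round(1))
def fit(W,R=None):
    from scipy.optimize import least_squares
    m=W.mean(0)
    return least_squares(lambda p:np.hypot(W[:,0]-p[0],W[:,1]-p[1])-R,m,loss="soft_l1",f_scale=1)
W=np.array([plane(w,*cc(*uv),30)[:2] for uv in [(280,46),(180,62),(100,110),(50,180),(12,290),(400,60),(480,105),(530,170),(563,290)]]); f=fit(W,125);print("disc",f.x,f.fun.round(1))
# same from top: crop coords 2.8
def tc(u,v): return 120+u/2.8,140+v/2.8
W=np.array([plane(c,*tc(*uv),30)[:2] for uv in [(45,170),(50,210),(75,260),(110,287),(150,298),(230,285),(275,245),(298,190),(297,130),(280,95)]]); f=fit(W,125);print("disc top",f.x,f.fun.round(1))
```

```text
cam o [607.89355237 300.13186627 471.00753312] [ 342.3998045  -222.59877449 1110.97644015]
ball [613.6 199.4]
postfoot [613.6 202.5]
cup [544.5 137. ]
buttontop [594.9  88.5]
buttonfoot [594.3  87.7]
wellredleft [542.4  27.6]
wellred right [626.   19.9]
wellmill L [616.5 116.5]
wellmill R [699.  108.9]
wellmill T [660.9 153.6]
disc top [603.2 211.9]
disc L [474.4 109.4]
disc R [717.3  87.1]
disc [597.08824784  88.44549279] [-1.4  0.7  0.6 -2.7 -1.2  0.7  0.9 -1.9 -4.6]
disc top [592.70424221  76.91558571] [-1.  -2.4 -0.2  0.6 -0.2  1.2 -0.9 -3.1 -0.8  0.2]
```

Run:
```python
from h import *
import pickle
w=pickle.load(open("w1.pkl","rb")); c,s=pickle.load(open("v0.pkl","rb"))
w2=cam("wrist"); print("repeat diff", np.abs(w2["o"]-w["o"]).max(), w2["st"]["eef_pos"])
for n,k in (("w",w),("top",c),("scene",s)):
    P=cloud(k); m=(k["z"]>0)&(abs(P[...,2])<15)&(P[...,0]>380)&(P[...,0]<750)&(P[...,1]<330)&(P[...,1]>-700)
    m=cv2.erode(m.astype(np.uint8),np.ones((5,5)))>0
    Q=P[m]; 
    for _ in range(4):
        co=np.linalg.lstsq(np.c_[Q[:,:2],np.ones(len(Q))],Q[:,2],rcond=None)[0]; r=Q[:,2]-np.c_[Q[:,:2],np.ones(len(Q))]@co; Q=Q[abs(r)<2.5*max(r.std(),.7)]
    print(n,len(Q),"slopes deg",np.degrees(co[:2]).round(2),"z at 590,80",(co@[590,80,1]).round(2),r.std().round(2))
# cylinder-free check: apple etc - project paper-towel base & button with both clouds
for n,k,(x0,x1,y0,y1) in (("w",w,(270,295,258,275)),("top",c,(174,187,193,206))):
    P=cloud(k)[y0:y1,x0:x1].reshape(-1,3); q=P[(P[:,2]>42)&(P[:,2]<60)]; print(n,"button cloud",len(q),q.mean(0).round(1),q.min(0).round(1),q.max(0).round(1))
```

```text
repeat diff 1.197565589865178 [600.58282566 229.61844221 329.82729579]
w 23208 slopes deg [0.31 1.43] z at 590,80 -1.83 3.47
top 21722 slopes deg [ 0.19 -0.06] z at 590,80 1.07 3.23
scene 7044 slopes deg [0.57 0.02] z at 590,80 3.1 2.57
w button cloud 217 [594.   88.   47.7] [581.1  74.2  43. ] [606.8  99.4  51.1]
top button cloud 73 [595.   82.1  48.5] [584.3  69.5  43.6] [607.3  94.3  54.4]
```

Run:
```python
from h import *
import pickle
w=pickle.load(open("w1.pkl","rb")); c,s=pickle.load(open("v0.pkl","rb"))
for n,k in (("w",w),("top",c)):
    P=cloud(k); 
    for nm,x0,x1,y0,y1 in (("strip",400,470,-60,210),("strip2",690,760,-80,60),("left",480,720,215,232)):
        m=(k["z"]>0)&(abs(P[...,2])<15)&(P[...,0]>x0)&(P[...,0]<x1)&(P[...,1]>y0)&(P[...,1]<y1); Q=P[m]
        if len(Q)>30: print(n,nm,len(Q),Q.mean(0).round(1),np.median(Q[:,2]).round(2))
    m=(abs(P[...,2]-30)<8)&(np.hypot(P[...,0]-593,P[...,1]-80)<122); Q=P[m]
    co=np.linalg.lstsq(np.c_[Q[:,:2]-[593,80],np.ones(len(Q))],Q[:,2],rcond=None)[0]; print(n,"disc slopes",np.degrees(co[:2]).round(2),co[2].round(1),len(Q))
```

```text
w strip 3747 [433.3 133.2  -1.8] -1.77
w strip2 633 [743.5  32.2  -1.7] -1.67
w left 1728 [600.5 223.5  -1.4] -1.36
w disc slopes [ 0.31 -0.05] 29.1 9851
top strip 2623 [434.6  74.9  -0.6] -0.63
top strip2 969 [ 7.283e+02 -1.890e+01 -4.000e-01] -0.34
top left 458 [593.8 223.7  -0.8] -0.79
top disc slopes [ 0.21 -0.05] 29.7 4369
```

```bash
python3 -c "
from h import *
plan([613,196,50],-9.5)"
```

```text
t 2.68 pos [600.1 230.4 330. ] psi -5.01 tilt 0.06 j1 j6 [18.8 23.8] F [-0.   0.3  0.3] w 0.495
  tilt fix rotvec [-0.001  -0.0003  0.    ] turn z 0.078
  shift tool xyz -31.8 18.4 280.0 rows>= 8.0
```

Call:
{"name": "jog_arm", "arguments": {
  "steps": [0, 0, 0, 0, 0, 0, 0.078, 0, -16, 9, 0, 0, 0, 0, 0, -16, 9.2, 20, 0, 0, 0, 0, 0, 0, 40, 0, 0, 0, 0, 0, 0, 40, 0, 0, 0, 0, 0, 0, 40, 0, 0, 0, 0, 0, 0, 20, 0, 0, 0, 0, 0, 0, 0, 0, 0, 0]
}}

```text
time_s: 3.35
eef_pos: [607.5, 196.0, 163.1]
eef_rot: [-0.003, 0.762, 0.647, -0.006]
wrist_force: [-0.9, -0.8, -0.6]
gripper_width: 0.5
```

```bash
python3 -c "
from h import *
plan([613,196,50],-9.5)
c=cam('wrist'); cv2.imwrite('pics/w2.png',c['img'])"
```

```text
t 3.35 pos [607.5 196.  163.1] psi -9.33 tilt 0.71 j1 j6 [15.6 25. ] F [-0.9 -0.8 -0.6] w 0.5
  tilt fix rotvec [-0.0114  0.0049  0.    ] turn z 0.003
  shift tool xyz 0.9 5.4 113.1 rows>= 3.0
```

View pics/w2.png

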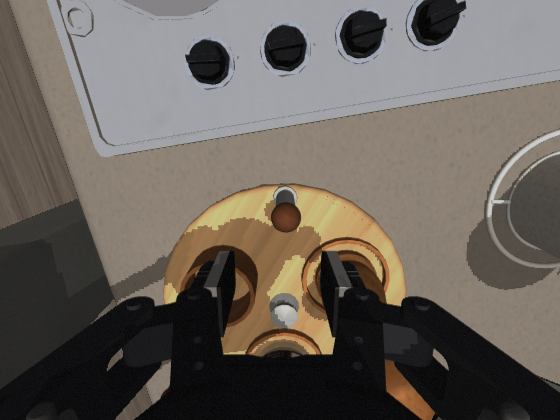

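Wrist view: the ball is at (286,217) and the foot at about (285,190). The jaws straddle its column.

```bash
python3 -c "
from h import *
c=cam('wrist')
plan([613,196,50],-9.5)
print(plane(c,286,217,90),plane(c,285,190,30),plane(c,284,313,52)); crop(c,230,160,350,340,4,'w2c'); print(proj(c,[613,196,90]))"
```

```text
t 3.45 pos [612.1 196.8 170.1] psi -9.35 tilt 0.09 j1 j6 [15.6 24.9] F [ 0.5 -0.3  0.2] w 0.503
  tilt fix rotvec [-0.0014  0.0005  0.    ] turn z 0.003
  shift tool xyz -0.7 1.0 120.1 rows>= 4.0
[615.71058643 198.38016011  90.        ] [617.05663736 205.05912281  30.        ] [597.78738028  91.92986409  52.        ]
[282.87716896 220.5933659 ]
```

View pics/w2c.png

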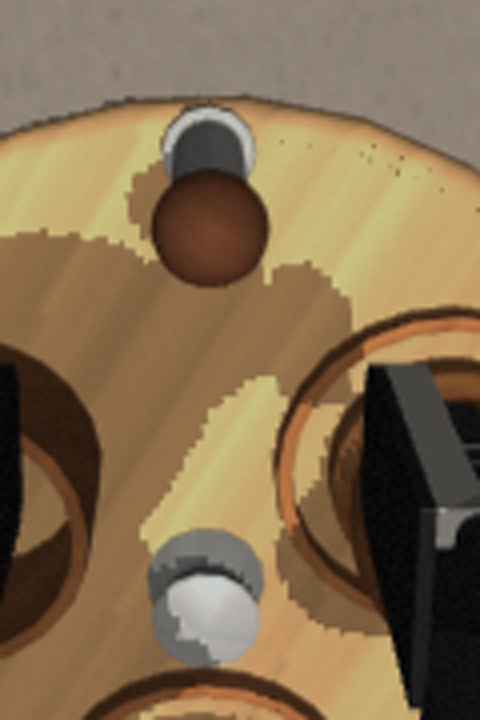

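Call:
{"name": "jog_arm", "arguments": {
  "steps": [0, 0, 1, 30, 0, 0, 0, 0, 0, 0, 30, 0, 0, 0, 0, 0, 0, 30, 0, 0, 0, 0, 0, 0, 30, 0, 0, 0, 0.2, 0, 0, 0, 0, 0, 0, 0.3, 0, 0, 0, 0, 0, 0, 0.3, 0, 0, 0, 0, 0, 0]
}}

```text
time_s: 4.03
eef_pos: [616.7, 196.6, 53.9]
eef_rot: [0.001, 0.763, 0.647, 0.002]
wrist_force: [0.4, 0.8, 0.2]
gripper_width: 0.348
```

```bash
python3 -c "
from h import *
plan()
c=cam('wrist'); cv2.imwrite('pics/w3.png',c['img'])"
```

```text
t 4.03 pos [616.7 196.6  53.9] psi -9.42 tilt 0.31 j1 j6 [15.5 24.9] F [0.4 0.8 0.2] w 0.348
  tilt fix rotvec [ 0.0048 -0.0023  0.    ] turn z -0.0
```

View pics/w3.png

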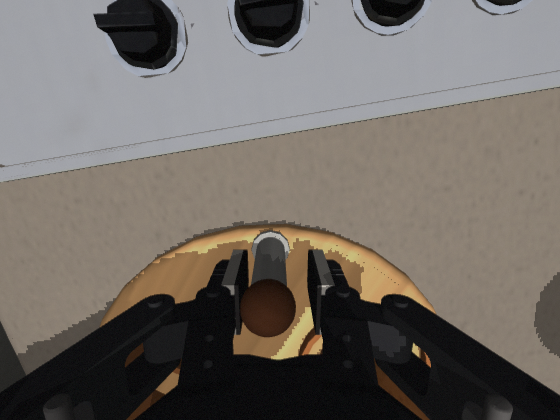

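The ball sits between the jaws at (267,308), so I'll sweep it counterclockwise (−tool y) about the hub.

Call:
{"name": "jog_arm", "arguments": {
  "steps": [0.3, -0.04, -3, 0, 0, 0, -0.026, 0.3, -0.04, -3, 0, 0, 0, -0.026, 0.3, -0.16, -6, 0, 0, 0, -0.052, 0.3, -0.16, -6, 0, 0, 0, -0.052, 0.3, -0.16, -6, 0, 0, 0, -0.052, 0.3, -0.16, -6, 0, 0, 0, -0.052, 0.3, -0.16, -6, 0, 0, 0, -0.052, 0.3, -0.16, -6, 0, 0, 0, -0.052, 0.3, -0.16, -6, 0, 0, 0, -0.052, 0.3, -0.16, -6, 0, 0, 0, -0.052, 0.3, -0.16, -6, 0, 0, 0, -0.052, 0.3, -0.16, -6, 0, 0, 0, -0.052, 0.3, -0.16, -6, 0, 0, 0, -0.052, 0.3, -0.16, -6, 0, 0, 0, -0.052, 0.3, -0.16, -6, 0, 0, 0, -0.052, 0.3, -0.16, -6, 0, 0, 0, -0.052, 0.3, -0.04, -3, 0, 0, 0, -0.026, 0.3, -0.04, -3, 0, 0, 0, -0.026, 0.3, 0, 0, 0, 0, 0, 0, 0.3, 0, 0, 0, 0, 0, 0]
}}

```text
time_s: 5.75
eef_pos: [524.8, 172.7, 51.7]
eef_rot: [0.001, 0.437, 0.9, 0.001]
wrist_force: [0.9, 1.4, 0.8]
gripper_width: 0.347
```

```bash
python3 -c "
from h import *
plan()
c=cam('wrist'); cv2.imwrite('pics/w4.png',c['img'])
c=cam('top'); crop(c,120,140,280,280,5,'t4')"
```

```text
t 5.75 pos [524.8 172.7  51.7] psi 38.22 tilt 0.17 j1 j6 [ 15.6 -22.6] F [0.9 1.4 0.8] w 0.347
  tilt fix rotvec [ 0.0028  0.0011 -0.    ] turn z -0.0
```

View pics/w4.png

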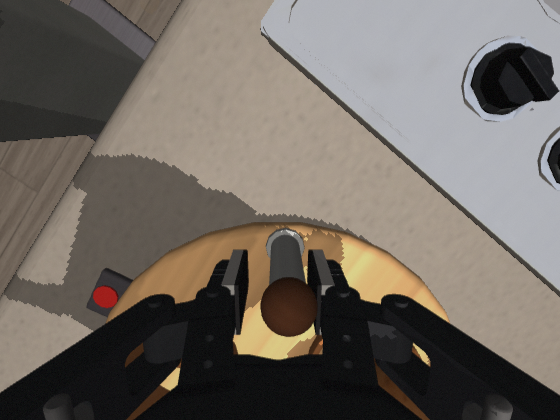

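View pics/t4.png

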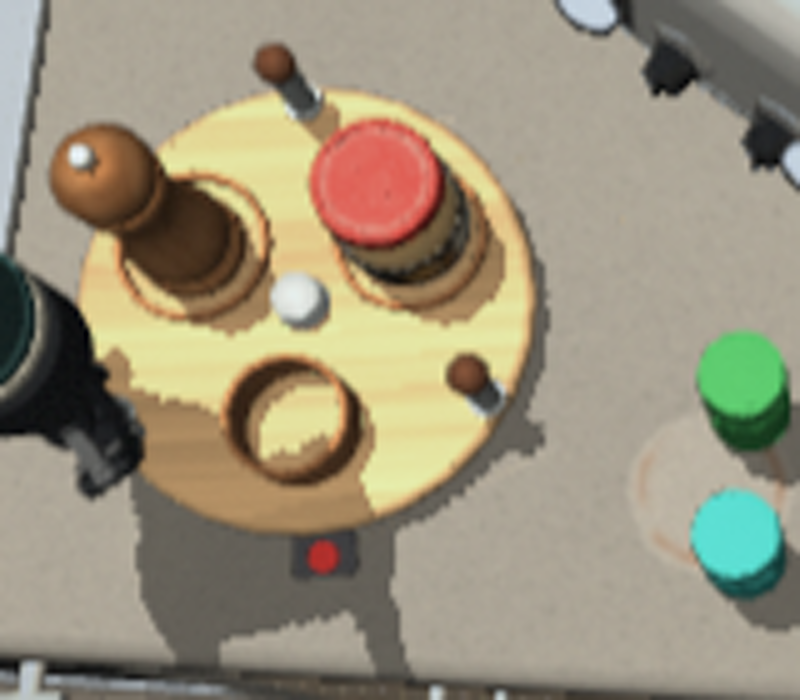

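The top crop shows the cup rim at about (291,419), the button at (300,298), the marker at (323,557), and balls at (275,62) and (467,373). The cup nearly faces front, and I'll compute how far is left to turn.

Run:
```python
from h import *
c=cam("top")
H=np.array([594.5,82])
def t(u,v): return 120+u/5,140+v/5
for n,uv,h in [("marker",(323,557),6),("b1",(275,62),90),("b2",(467,374),90),("cup",(291,419),68),("cupfl",(300,425),31),("red",(376,182),131),("knob",(82,155),193),("button",(300,298),52)]:
    p=plane(c,*t(*uv),h)[:2];print(n,p.round(1),np.linalg.norm(p-H).round(1),(np.degrees(np.arctan2(*(p-H)[::-1]))%360).round(1))
```

```text
marker [459.4  60.7] 136.8 188.9
b1 [707.2  93.4] 113.2 5.8
b2 [547.2 -23.1] 115.2 245.8
cup [522.7  69.3] 73.0 190.1
cupfl [526.1  74.5] 68.8 186.3
red [633.1  23.4] 70.2 303.4
knob [619.5 145.8] 68.5 68.6
button [590.4  76.5] 6.8 233.5
```

Call:
{"name": "jog_arm", "arguments": {
  "steps": [0, 0, 0, 0, 0, 0, 0, 0, 0, 0, 0, 0, 0, 0, 0, 0, 0, -20, 0, 0, 0, 0, 0, 0, -40, 0, 0, 0, 0, 0, 0, -40, 0, 0, 0, 0, 0, 0, -40, 0, 0, -0.077, 0, 0, 0, -40, 0, 0, -0.077, 0, 0, 0, -20, 0, 0, -0.077, 0, 0, 0, 0, 0, 0, -0.077, 0, 0, 0, 0, 0, 0, -0.077, 0, 0, 0, 0, 0, 0, 0]
}}

```text
time_s: 6.82
eef_pos: [523.6, 172.1, 250.6]
eef_rot: [0.0, 0.256, 0.967, -0.0]
wrist_force: [-0.1, -0.1, 0.8]
gripper_width: 0.501
```

Run:
```python
from h import *
c=cam("top"); crop(c,120,140,280,280,5,'t5'); crop(c,290,195,400,275,7,"t5b")
plan([512,-317,250],60)
m=cv2.inRange(cv2.cvtColor(c["img"],cv2.COLOR_BGR2HSV),(3,150,120),(14,255,255)); m[:, :300]=0;m[:,360:]=0;m[:210]=0;m[270:]=0
k=cv2.findContours(m,cv2.RETR_EXTERNAL,cv2.CHAIN_APPROX_SIMPLE)[0]; k=max(k,key=cv2.contourArea); print(cv2.minEnclosingCircle(k),cv2.fitEllipse(k)); (u,v),r=cv2.minEnclosingCircle(k); print(plane(c,u,v,112))
```

```text
t 6.87 pos [523.3 172.  249.9] psi 60.18 tilt 0.07 j1 j6 [ 15.6 -44.6] F [ 0.4 -1.  -0.1] w 0.501
  tilt fix rotvec [-0.001  -0.0007  0.    ] turn z 0.003
  shift tool xyz -234.7 -429.1 -0.1 rows>= 13.0
((330.0, 234.0), 9.486932754516602) ((330.15118408203125, 233.70155334472656), (17.740127563476562, 18.337038040161133), 126.89079284667969)
[ 512.20278862 -317.00369179  112.        ]
```

View pics/t5.png

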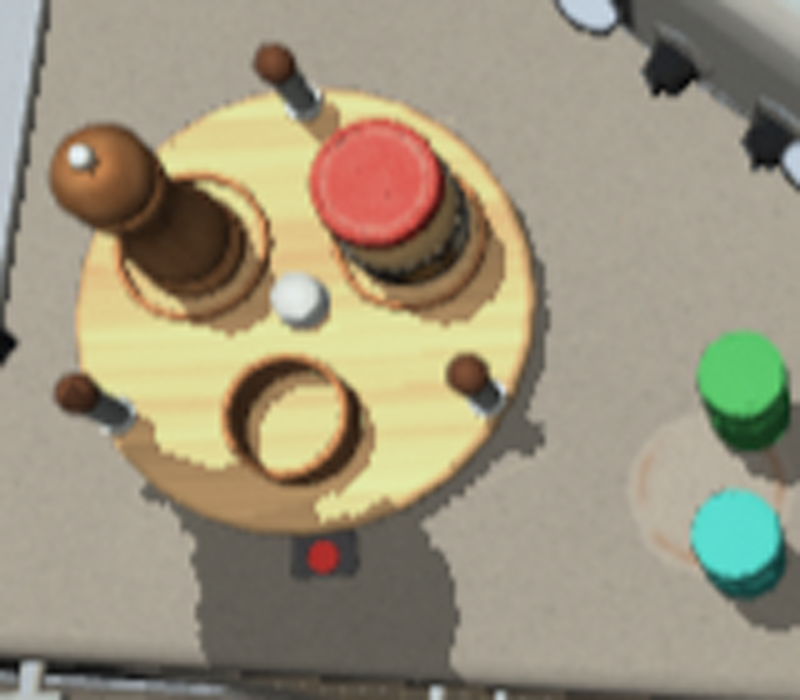

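View pics/t5b.png

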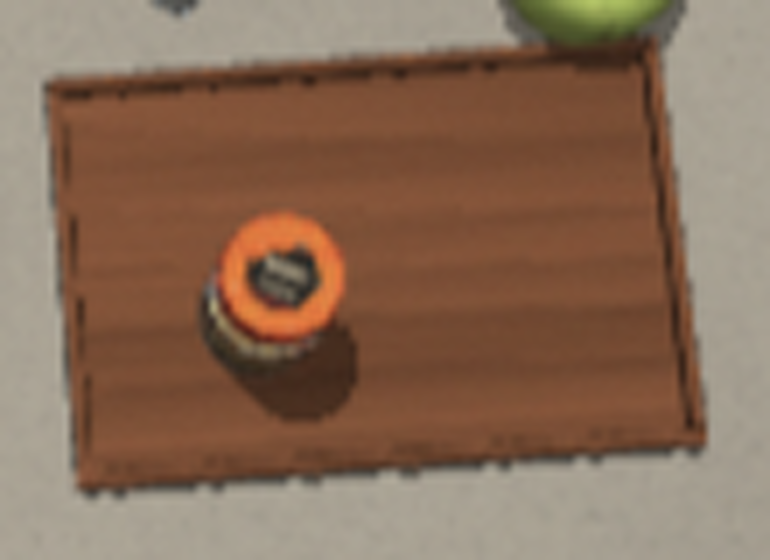

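The crops confirm the orange-lidded jar on the tray at (330,234), giving lid centre (512,−317). I'll hover over it.

Call:
{"name": "jog_arm", "arguments": {
  "steps": [0, -18, -33, 0, 0, 0, 0, 0, -18, -33, 0, 0, 0, 0, 0, -18, -33, 0, 0, 0, 0, 0, -18, -33, 0, 0, 0, 0, 0, -18, -33, 0, 0, 0, 0, 0, -18, -33, 0, 0, 0, 0, 0, -18, -33, 0, 0, 0, 0, 0, -18, -33, 0, 0, 0, 0, 0, -18, -33, 0, 0, 0, 0, 0, -18, -33, 0, 0, 0, 0, 0, -18, -33, 0, 0, 0, 0, 0, -18, -33, 0, 0, 0, 0, 0, -18, -33, 0, 0, 0, 0, 0.0, 0, 0, 0, 0, 0, 0, -0.5, 0, 0, 0, 0, 0, 0, -0.5, 0, 0, 0, 0, 0, 0]
}}

```text
time_s: 8.2
eef_pos: [513.6, -315.9, 249.0]
eef_rot: [-0.001, 0.258, 0.966, 0.001]
wrist_force: [0.1, 0.2, 0.7]
gripper_width: 0.749
```

Run:
```python
from h import *
c=cam("wrist"); cv2.imwrite("pics/w6.png",c["img"])
plan([512,-317,250],60)
m=cv2.inRange(cv2.cvtColor(c["img"],cv2.COLOR_BGR2HSV),(3,150,120),(14,255,255))
k=cv2.findContours(m,cv2.RETR_EXTERNAL,cv2.CHAIN_APPROX_SIMPLE)[0]; k=max(k,key=cv2.contourArea); (u,v),r=cv2.minEnclosingCircle(k); print(u,v,r,plane(c,u,v,112))
t=cam("top")
d1=ray(t,330,233.8);d2=ray(c,u,v);kk=np.linalg.lstsq(np.stack([d1,-d2],1),c["o"]-t["o"],rcond=None)[0];print("tri",t["o"]+kk[0]*d1,c["o"]+kk[1]*d2)
H=np.array([594.5,82]);B=[]
for uv in [(275,62),(467,374),(75,390)]:
    p=plane(t,120+uv[0]/5,140+uv[1]/5,90)[:2];B.append(p)
B=np.array(B);H=B.mean(0);print("hub",H,[(np.linalg.norm(p-H).round(1),(np.degrees(np.arctan2(*(p-H)[::-1]))%360).round(1)) for p in B])
```

```text
t 8.25 pos [ 513.9 -315.3  249.4] psi 60.24 tilt 0.12 j1 j6 [-33.9 -94.2] F [-1.   0.9  0.9] w 0.751
  tilt fix rotvec [ 0.0006 -0.002   0.    ] turn z 0.004
  shift tool xyz 0.8 -2.5 -0.6 rows>= 1.0
254.1709747314453 201.0516357421875 108.833251953125 [ 504.07272001 -333.89695043  112.        ]
tri [ 486.20227957 -302.29955038  267.42531566] [ 475.35281259 -304.08114756  265.74410691]
hub [593.83008811  81.34725411] [(np.float64(114.0), np.float64(6.1)), (np.float64(114.3), np.float64(246.0)), (np.float64(114.0), np.float64(125.8))]
```

View pics/w6.png

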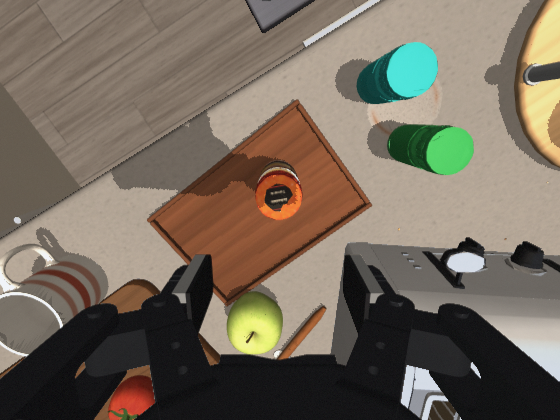

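The wrist view shows the jar's lid at about (279,197), the apple at (255,322), the mug at the left, and the two look-alikes at top right. The three post balls give hub (593.8,81.3) with radii of 114.0, which fits well.

Run:
```python
from h import *
c=cam("wrist");plan([512,-317,83],60)
h=cv2.cvtColor(c["img"],cv2.COLOR_BGR2HSV)
m=cv2.inRange(h,(3,200,160),(14,255,255)); m[:,:245]=0;m[:,315:]=0;m[:150]=0;m[235:]=0
k=cv2.findContours(m,cv2.RETR_EXTERNAL,cv2.CHAIN_APPROX_SIMPLE)[0]; k=max(k,key=cv2.contourArea); (u,v),r=cv2.minEnclosingCircle(k); print(u,v,r,plane(c,u,v,112))
t=cam("top")
d1=ray(t,330,233.8);d2=ray(c,u,v);kk=np.linalg.lstsq(np.stack([d1,-d2],1),c["o"]-t["o"],rcond=None)[0];print("tri",t["o"]+kk[0]*d1,c["o"]+kk[1]*d2)
P=cloud(c); Q=P[195:200,285:297]; print(Q.mean((0,1)))
```

```text
t 8.35 pos [ 514.3 -314.8  249.9] psi 60.33 tilt 0.06 j1 j6 [-33.8 -94.2] F [-0.9  0.4  0.1] w 0.754
  tilt fix rotvec [ 0.0003 -0.0009  0.    ] turn z 0.006
  shift tool xyz 0.9 -3.0 166.9 rows>= 5.0
275.5 191.5 22.638561248779297 [ 506.8259802  -311.58637648  112.        ]
tri [ 553.45724107 -339.57479624 -127.09500379] [ 553.52871981 -339.49490917 -127.09036654]
[ 518.45064621 -302.22339753  111.06778444]
```

Call:
{"name": "jog_arm", "arguments": {
  "steps": [-0.5, 1, -3, 31, 0, 0, 0, -0.5, 0, 0, 40, 0, 0, 0, -0.5, 0, 0, 40, 0, 0, 0, -0.5, 0, 0, 40, 0, 0, 0, -0.5, 0, 0, 20, 0, 0, 0, -0.5, 0, 0, 0, 0, 0, 0, -0.5, 0, 0, 0, 0, 0, 0]
}}

```text
time_s: 8.98
eef_pos: [511.3, -316.9, 78.3]
eef_rot: [-0.001, 0.256, 0.967, 0.001]
wrist_force: [0.4, 0.2, 0.1]
gripper_width: 0.752
```

Run:
```python
from h import *
c=cam("wrist");cv2.imwrite("pics/w7.png",c["img"])
plan([512,-317,79],60)
```

```text
t 9.03 pos [ 512.9 -318.2   80.4] psi 60.33 tilt 0.07 j1 j6 [-34.2 -94.5] F [-0.3 -0.   0.3] w 0.747
  tilt fix rotvec [-0.0001  0.0012  0.    ] turn z 0.006
  shift tool xyz 1.3 0.6 1.4 rows>= 1.0
```

View pics/w7.png

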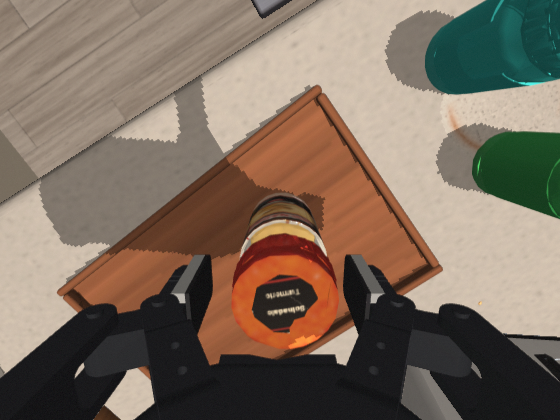

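The lid is centred between the jaws at (286,298), so I'll grip it.

Call:
{"name": "jog_arm", "arguments": {
  "steps": [0.5, 0, 0, 0, 0, 0, 0, 1, 0, 0, 0, 0, 0, 0, 1, 0, 0, 0, 0, 0, 0, 1, 0, 0, 0, 0, 0, 0, 1, 0, 0, 0, 0, 0, 0, 1, 0, 0, 0, 0, 0, 0],
  "force": 40
}}

```text
time_s: 9.53
eef_pos: [514.3, -319.5, 82.7]
eef_rot: [0.003, 0.257, 0.967, -0.001]
wrist_force: [1.9, 1.7, 7.1]
gripper_width: 0.511
```

Call:
{"name": "jog_arm", "arguments": {
  "steps": [1, 0, 0, -20, 0, 0, 0, 1, 0, 0, -40, 0, 0, 0, 1, 0, 0, -40, 0, 0, 0, 1, 0, 0, -40, 0, 0, 0, 1, 0, 0, 0, 0, 0, 0]
}}

```text
time_s: 9.95
eef_pos: [516.8, -321.9, 231.1]
eef_rot: [0.009, 0.257, 0.966, -0.003]
wrist_force: [2.3, -0.9, 1.0]
gripper_width: 0.509
```

Run:
```python
from h import *
c=cam("wrist");cv2.imwrite("pics/w8.png",c["img"])
a=np.radians(188.7); f=np.array([593.8,81.3])+68*np.array([np.cos(np.radians(186)),np.sin(np.radians(186))]); print("cup",f)
plan([*f,220],60)
s=cam("scene"); crop(s,200,100,360,260,4,"s8")
```

```text
cup [526.17251111  74.1920645 ]
t 10.0 pos [ 515.5 -321.1  227.3] psi 60.27 tilt 0.8 j1 j6 [-34.3 -94.5] F [-0.3  0.2 -1.7] w 0.507
  tilt fix rotvec [-0.0013  0.0139  0.    ] turn z 0.005
  shift tool xyz 188.4 347.7 7.3 rows>= 10.0
```

View pics/w8.png

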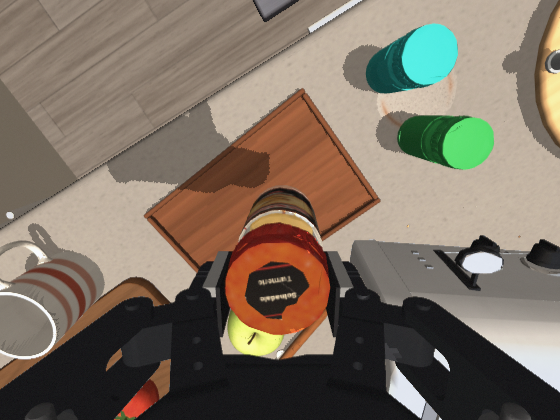

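View pics/s8.png

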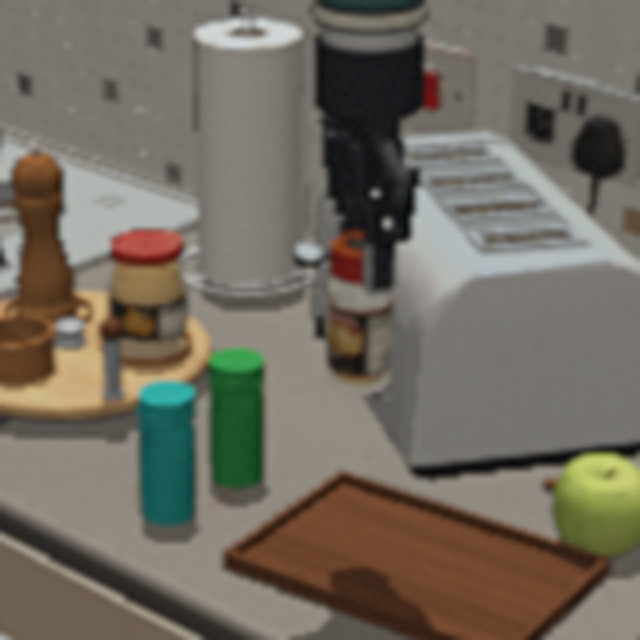

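The jar is held squarely, with its lid at (278,292) between the pads, and it is clear of the tray. I'll move it over the cup.

Call:
{"name": "jog_arm", "arguments": {
  "steps": [1, 17.1, 31.6, 0, 0, 0, 0, 1, 17.1, 31.6, 0, 0, 0, 0, 1, 17.1, 31.6, 0, 0, 0, 0, 1, 17.1, 31.6, 0, 0, 0, 0, 1, 17.1, 31.6, 0, 0, 0, 0, 1, 17.1, 31.6, 0, 0, 0, 0, 1, 17.1, 31.6, 0, 0, 0, 0, 1, 17.1, 31.6, 0, 0, 0, 0, 1, 17.1, 31.6, 0, 0, 0, 0, 1, 17.1, 31.6, 0, 0, 0, 0, 1, 17.1, 31.6, 0, 0, 0, 0, 1, 0, 0, 0, 0, 0, 0, 1, 0, 0, 0, 0, 0, 0, 1, 0, 0, 0, 0, 0, 0]
}}

```text
time_s: 11.22
eef_pos: [520.0, 76.4, 217.9]
eef_rot: [-0.001, 0.256, 0.967, -0.001]
wrist_force: [-0.1, -0.4, -0.9]
gripper_width: 0.507
```

Run:
```python
from h import *
plan([526.2,74.2,160],60)
c=cam("wrist");cv2.imwrite("pics/w9.png",c["img"])
```

```text
t 11.22 pos [520.   76.4 217.9] psi 60.34 tilt 0.15 j1 j6 [  5.7 -54.6] F [-0.1 -0.4 -0.9] w 0.507
  tilt fix rotvec [-0.0021 -0.0017  0.    ] turn z 0.006
  shift tool xyz -6.5 1.2 57.9 rows>= 2.0
```

View pics/w9.png

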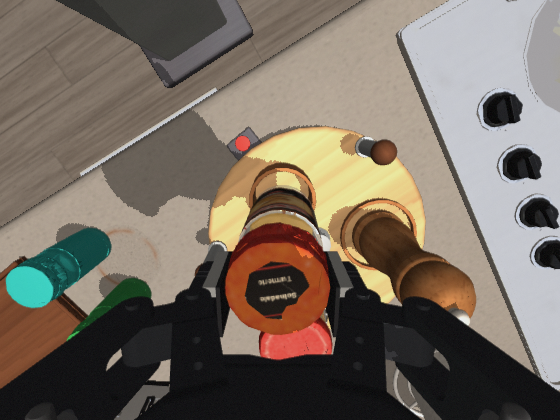

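The held jar is at the centre, with the cup behind it at (283,185) and the mill clear at the right. I'll shift and descend to just above the cup.

Call:
{"name": "jog_arm", "arguments": {
  "steps": [1, -6.5, 1.2, 0, 0, 0, 0, 1, 0, 0, 28, 0, 0, 0, 1, 0, 0, 28, 0, 0, 0, 1, 0, 0, 0, 0, 0, 0, 1, 0, 0, 0, 0, 0, 0, 1, 0, 0, 0, 0, 0, 0]
}}

```text
time_s: 11.77
eef_pos: [528.0, 73.6, 164.2]
eef_rot: [0.0, 0.257, 0.966, 0.0]
wrist_force: [0.2, 0.2, -1.8]
gripper_width: 0.509
```

Run:
```python
from h import *
plan([526.2,74.2,106],60)
c=cam("wrist");crop(c,170,120,390,340,2.7,"w10")
s=cam("scene");crop(s,160,140,280,240,6,"s10")
c=cam("top"); crop(c,120,140,280,280,5,'t10')
```

```text
t 11.77 pos [528.   73.6 164.2] psi 60.19 tilt 0.05 j1 j6 [  5.3 -54.9] F [ 0.2  0.2 -1.8] w 0.509
  tilt fix rotvec [ 0.0004  0.0007 -0.    ] turn z 0.003
  shift tool xyz 1.8 -0.4 58.2 rows>= 2.0
```

View pics/w10.png

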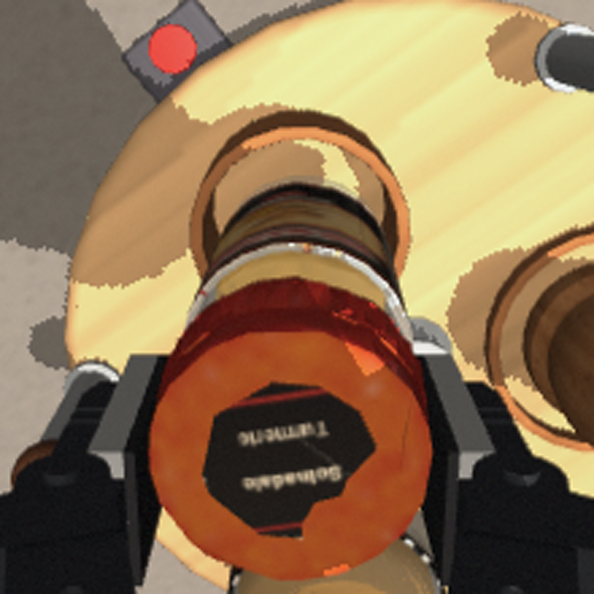

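View pics/s10.png

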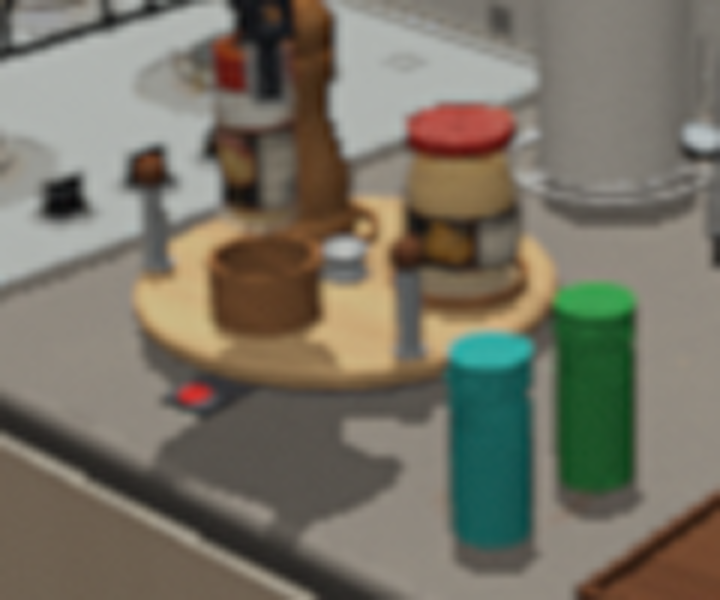

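View pics/t10.png

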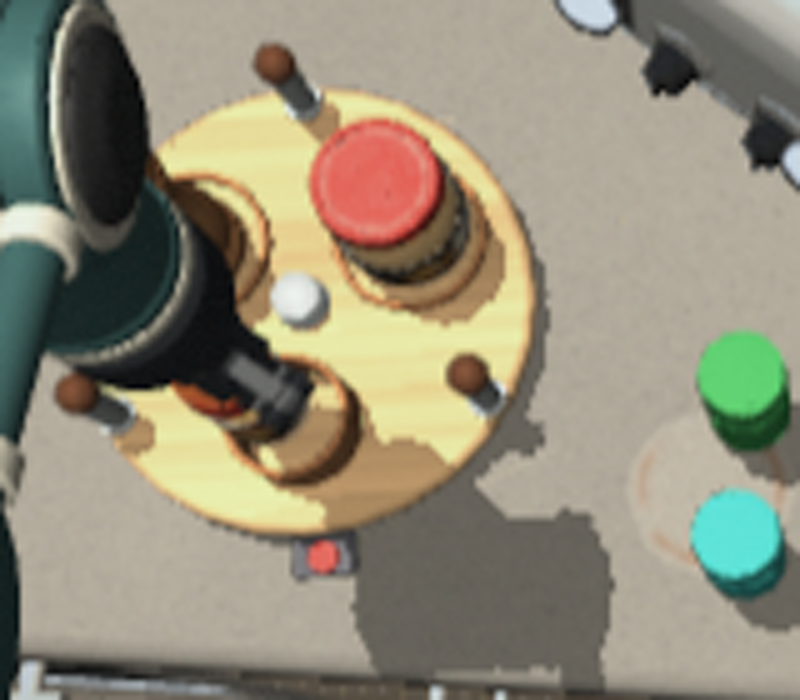

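Run:
```python
from h import *
plan([526.2,74.2,106],60)
c=cam("wrist")
x=c["R"]  
st=c["st"];q=st["eef_rot"];R=Rn.from_quat([q[1],q[2],q[3],q[0]]).as_matrix()
def P(u,v,h):
    p=plane(c,170+u/2.7,120+v/2.7,h); return (R.T@(p-st["eef_pos"]))[:2].round(1)
zb=st["eef_pos"][2]-75
print("zb",zb,"jar bottom edge (exp x=21)",P(303,184,zb),"L/R bottom",P(222,245,zb),P(388,245,zb))
print("cup rim near inner (29)",P(301,142,68),"outer(33)",P(301,126,68),"L",P(192,225,68),"R",P(409,225,68))
z=cloud(c); print([z[v,u].round(1) for u,v in [(282,190),(282,175),(282,165),(245,205)]])
```

```text
t 11.92 pos [528.8  74.3 165.4] psi 60.24 tilt 0.2 j1 j6 [  5.3 -54.9] F [-0.4  0.1 -1.4] w 0.505
  tilt fix rotvec [ 0.002   0.0029 -0.    ] turn z 0.004
  shift tool xyz 2.2 -1.4 59.4 rows>= 2.0
zb 90.38744718554219 jar bottom edge (exp x=21) [24.6  4.4] L/R bottom [  7.9 -17.4] [ 7.8 27.3]
cup rim near inner (29) [32.   4.1] outer(33) [36.6  4.1] L [  7.5 -27.9] R [ 7.3 36. ]
[array([506.6,  91.5, 111.2]), array([511.8,  90.3,  27.7]), array([498.9,  96.9,  64.5]), array([514.1,  52.6,  54.1])]
```

The jar bottom and cup rim agree to about 1 mm, so I'll lower it.

Call:
{"name": "jog_arm", "arguments": {
  "steps": [1, 0, 0, 13, 0, 0, 0, 1, 0, 0, 13, 0, 0, 0, 1, 0, 0, 13, 0, 0, 0, 1, 0, 0, 10, 0, 0, 0, 1, 0, 0, 3, 0, 0, 0, 1, 0, 0, 0, 0, 0, 0, 1, 0, 0, 0, 0, 0, 0]
}}

```text
time_s: 12.55
eef_pos: [527.6, 74.6, 111.9]
eef_rot: [0.0, 0.256, 0.967, 0.0]
wrist_force: [-0.3, -0.5, -1.3]
gripper_width: 0.509
```

Run:
```python
from h import *
plan([526.2,74.2,106],60)
s=cam("scene");crop(s,160,140,280,240,6,"s11")
c=cam("wrist");crop(c,170,120,390,340,2.7,"w11")
```

```text
t 12.55 pos [527.6  74.6 111.9] psi 60.28 tilt 0.04 j1 j6 [  5.4 -54.9] F [-0.3 -0.5 -1.3] w 0.509
  tilt fix rotvec [ 0.0004  0.0006 -0.    ] turn z 0.005
  shift tool xyz 1.0 -1.1 5.9 rows>= 1.0
```

View pics/s11.png

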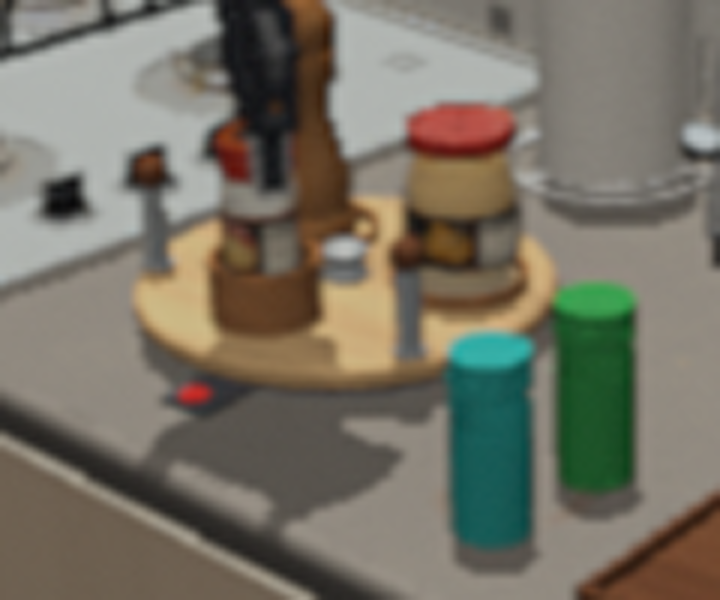

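View pics/w11.png

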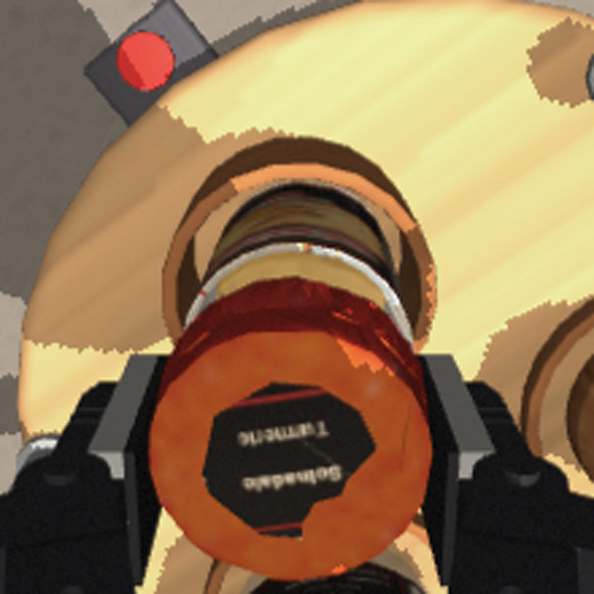

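The jar is inside the cup with clearance all round. I'll lower it the last few millimetres and watch the force.

Call:
{"name": "jog_arm", "arguments": {
  "steps": [1, 0, 0, 2, 0, 0, 0, 1, 0, 0, 2, 0, 0, 0, 1, 0, 0, 1, 0, 0, 0, 1, 0, 0, 0, 0, 0, 0, 1, 0, 0, 0, 0, 0, 0]
}}

```text
time_s: 13.07
eef_pos: [527.5, 74.5, 106.7]
eef_rot: [0.0, 0.257, 0.967, 0.0]
wrist_force: [-0.2, -0.0, 1.7]
gripper_width: 0.508
```

Call:
{"name": "jog_arm", "arguments": {
  "steps": [1, 0, 0, 2, 0, 0, 0, 1, 0, 0, 0, 0, 0, 0, 1, 0, 0, 0, 0, 0, 0]
}}

```text
time_s: 13.32
eef_pos: [528.4, 74.4, 106.6]
eef_rot: [0.001, 0.256, 0.967, 0.0]
wrist_force: [-2.8, -0.2, 12.4]
gripper_width: 0.509
```

Contact shows about 12 N, so the jar is seated. Releasing it now.

Call:
{"name": "jog_arm", "arguments": {
  "steps": [1, 0, 0, -1, 0, 0, 0, 0, 0, 0, 0, 0, 0, 0, -0.3, 0, 0, 0, 0, 0, 0, -0.4, 0, 0, 0, 0, 0, 0, -0.4, 0, 0, 0, 0, 0, 0, -0.4, 0, 0, 0, 0, 0, 0]
}}

```text
time_s: 13.82
eef_pos: [526.8, 74.5, 104.7]
eef_rot: [-0.0, 0.257, 0.967, -0.0]
wrist_force: [-0.1, 0.1, -0.8]
gripper_width: 0.695
```

Call:
{"name": "jog_arm", "arguments": {
  "steps": [-0.4, 0, 0, -15, 0, 0, 0, -0.4, 0, 0, -30, 0, 0, 0, -0.4, 0, 0, -40, 0, 0, 0, -0.4, 0, 0, -40, 0, 0, 0, -0.4, 0, 0, -25, 0, 0, 0, -0.4, 0, 0, 0, 0, 0, 0, -0.4, 0, 0, 0, 0, 0, 0]
}}

```text
time_s: 14.4
eef_pos: [528.5, 74.6, 257.4]
eef_rot: [0.002, 0.256, 0.967, 0.001]
wrist_force: [0.2, 0.6, -0.8]
gripper_width: 0.701
```

Run:
```python
from h import *
c=cam("wrist");cv2.imwrite("pics/w12.png",c["img"])
c=cam("top"); crop(c,120,140,280,280,5,'t12')
plan()
```

```text
t 14.5 pos [526.3  74.4 253.8] psi 60.27 tilt 0.13 j1 j6 [  5.4 -54.9] F [0.8 1.1 0.2] w 0.702
  tilt fix rotvec [-0.0013 -0.0019  0.    ] turn z -0.0
```

View pics/w12.png

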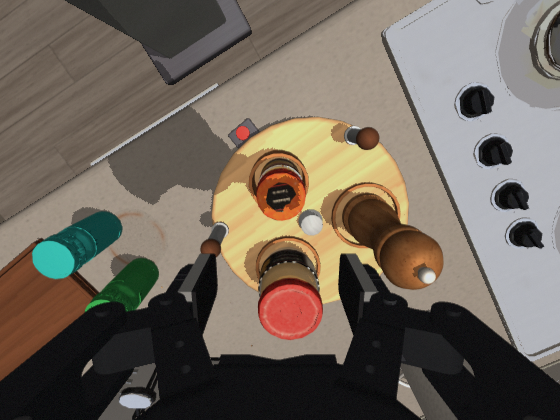

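View pics/t12.png

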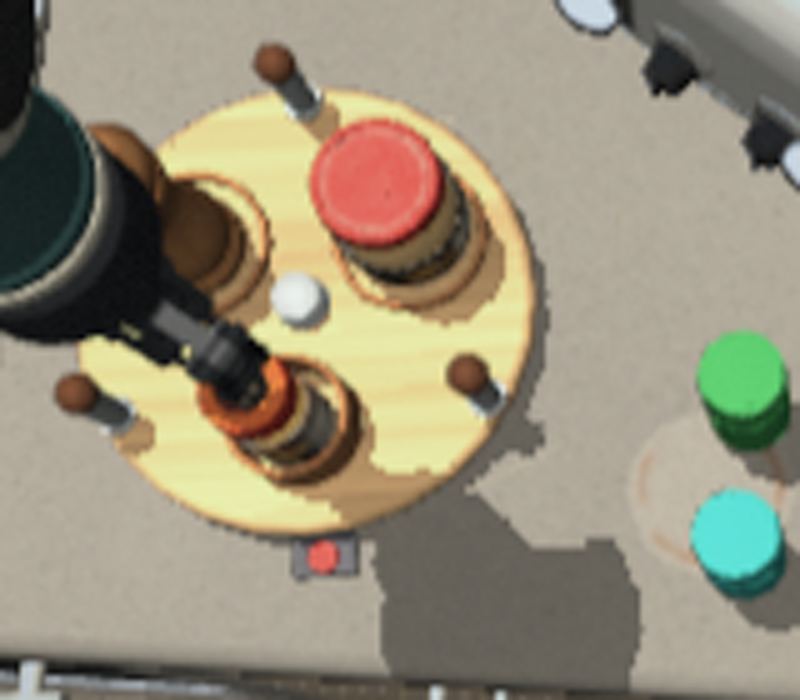

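The spice jar stands upright in the cup (wrist (281,190)) and the carousel hasn't moved. Next I'll go to the left post (ball at 126°) and turn on by about 123°.

```bash
python3 -c "
from h import *
H=np.array([593.8,81.3]);a=np.radians(125.9)
p=H+114*np.array([np.cos(a),np.sin(a)]);print(p)
plan([*p,170],28)"
```

```text
[526.95355133 173.64474701]
t 14.5 pos [526.3  74.4 253.8] psi 60.27 tilt 0.13 j1 j6 [  5.4 -54.9] F [0.8 1.1 0.2] w 0.702
  tilt fix rotvec [-0.0013 -0.0019  0.    ] turn z 0.563
  shift tool xyz 87.3 47.2 83.8 rows>= 4.0
```

Call:
{"name": "jog_arm", "arguments": {
  "steps": [-0.4, 0, 0, 0, 0, 0, 0.1126, 0, 0, 0, 0, 0, 0, 0.1126, 0, 0, 0, 0, 0, 0, 0.1126, 0, 0, 0, 0, 0, 0, 0.1126, 0, 0, 0, 0, 0, 0, 0.1126, 0, 29, 15.7, 0, 0, 0, 0, 0, 29, 15.7, 0, 0, 0, 0, 0, 29.3, 15.8, 0, 0, 0, 0, 0, 0, 0, 28, 0, 0, 0, 0, 0, 0, 28, 0, 0, 0, 0, 0, 0, 28, 0, 0, 0, 0, 0, 0, 0, 0, 0, 0, 0, 0, 0, 0, 0, 0, 0]
}}

```text
time_s: 15.58
eef_pos: [524.7, 173.0, 167.3]
eef_rot: [-0.003, 0.515, 0.857, -0.003]
wrist_force: [0.3, 0.1, 1.3]
gripper_width: 0.499
```

```bash
python3 -c "
from h import *
plan([527,173.6,52],28)
c=cam('wrist');cv2.imwrite('pics/w13.png',c['img'])"
```

```text
t 15.58 pos [524.7 173.  167.3] psi 28.02 tilt 0.5 j1 j6 [ 15.7 -12.4] F [0.3 0.1 1.3] w 0.499
  tilt fix rotvec [-0.0085 -0.0019  0.    ] turn z 0.0
  shift tool xyz -0.5 2.3 115.3 rows>= 3.0
```

View pics/w13.png

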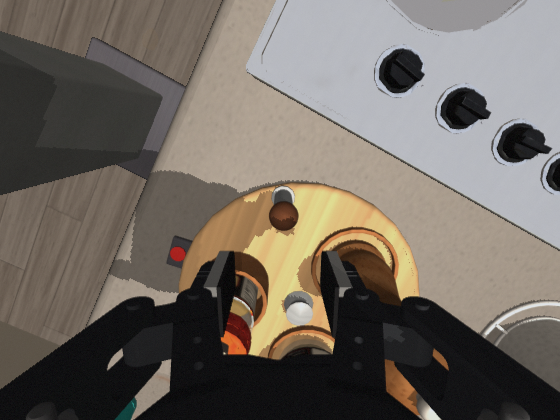

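The ball is at (284,215), centred between the jaws as before. Descending over it.

Call:
{"name": "jog_arm", "arguments": {
  "steps": [0, -0.5, 1, 30, 0, 0, 0, 0, 0, 0, 30, 0, 0, 0, 0, 0, 0, 30, 0, 0, 0, 0, 0, 0, 27, 0, 0, 0, 0.2, 0, 0, 0, 0, 0, 0, 0.3, 0, 0, 0, 0, 0, 0, 0.3, 0, 0, 0, 0, 0, 0]
}}

```text
time_s: 16.22
eef_pos: [531.1, 174.2, 56.9]
eef_rot: [0.001, 0.515, 0.857, 0.001]
wrist_force: [1.3, 0.1, -0.2]
gripper_width: 0.351
```

```bash
cat > arc.py <<'E'
from h import *
import sys
H=np.array([593.8,81.3])
st=manip.get_state();q=st["eef_rot"];R=Rn.from_quat([q[1],q[2],q[3],q[0]]).as_matrix()
d=st["eef_pos"][:2]-H; th=np.degrees(np.arctan2(d[1],d[0]))%360; r=np.linalg.norm(d)
psi=np.degrees(np.arctan2(R[1,1],R[0,1]))
n=int(sys.argv[1]); step=float(sys.argv[2]); thEnd=th+n*step; ps=float(sys.argv[3]) # turn per row deg
plan(); print("theta",th.round(1),"r",r.round(1))
p=st["eef_pos"][:2].copy()
for i in range(n):
    th+=step; rr=r+(114-r)*(i+1)/n; tgt=H+rr*np.array([np.cos(np.radians(th)),np.sin(np.radians(th))])
    D=tgt-p; a=np.radians(psi); y=np.array([np.cos(a),np.sin(a)]);x=np.array([-y[1],y[0]])
    print((D@x).round(1),(D@y).round(1),-np.radians(ps).round(3)); p=tgt; psi+=ps
print("end theta",th,"psi",psi)
E
python3 arc.py 16 3 2.5
python3 -c "
from h import *
c=cam('wrist');cv2.imwrite('pics/w14.png',c['img'])"
```

```text
t 16.22 pos [531.1 174.2  56.9] psi 28.0 tilt 0.22 j1 j6 [ 15.6 -12.4] F [ 1.3  0.1 -0.2] w 0.351
  tilt fix rotvec [ 0.0037  0.0009 -0.    ] turn z -0.0
theta 124.0 r 112.1
-0.6 -5.8 -0.044
-0.7 -5.8 -0.044
-0.7 -5.8 -0.044
-0.8 -5.8 -0.044
-0.9 -5.8 -0.044
-0.9 -5.8 -0.044
-1.0 -5.8 -0.044
-1.0 -5.8 -0.044
-1.1 -5.8 -0.044
-1.1 -5.8 -0.044
-1.2 -5.8 -0.044
-1.2 -5.8 -0.044
-1.3 -5.8 -0.044
-1.3 -5.8 -0.044
-1.4 -5.8 -0.044
-1.4 -5.8 -0.044
end theta 172.00323816745836 psi 67.99988916609855
```

View pics/w14.png

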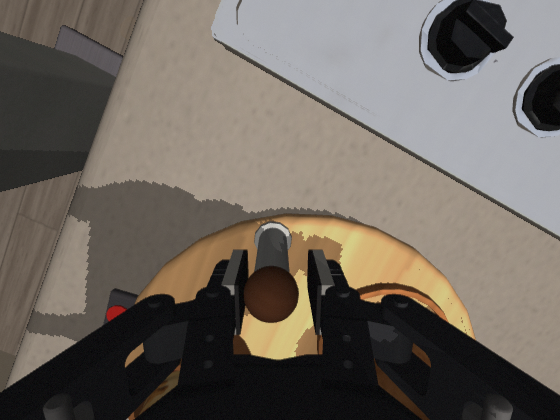

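The post is straddled with the ball at (270,295). I'll turn smoothly.

Call:
{"name": "jog_arm", "arguments": {
  "steps": [0.3, -0.2, -1.5, 0, 0, 0, -0.011, 0.3, -0.3, -3, 0, 0, 0, -0.022, 0.3, -0.5, -4.4, 0, 0, 0, -0.033, 0.3, -0.7, -5.8, 0, 0, 0, -0.044, 0.3, -0.8, -5.8, 0, 0, 0, -0.044, 0.3, -0.9, -5.8, 0, 0, 0, -0.044, 0.3, -0.9, -5.8, 0, 0, 0, -0.044, 0.3, -1, -5.8, 0, 0, 0, -0.044, 0.3, -1, -5.8, 0, 0, 0, -0.044, 0.3, -1.1, -5.8, 0, 0, 0, -0.044, 0.3, -1.1, -5.8, 0, 0, 0, -0.044, 0.3, -1.2, -5.8, 0, 0, 0, -0.044, 0.3, -1.2, -5.8, 0, 0, 0, -0.044, 0.3, -1.3, -5.8, 0, 0, 0, -0.044, 0.3, -1.3, -5.8, 0, 0, 0, -0.044, 0.3, -1.4, -5.8, 0, 0, 0, -0.044, 0.3, -1, -4.4, 0, 0, 0, -0.033, 0.3, -0.6, -3, 0, 0, 0, -0.022, 0.3, -0.2, -1, 0, 0, 0, 0]
}}

```text
time_s: 17.85
eef_pos: [481.3, 96.9, 56.2]
eef_rot: [0.002, 0.193, 0.981, 0.001]
wrist_force: [1.8, 2.0, 0.7]
gripper_width: 0.349
```

```bash
python3 arc.py 16 3 2.5
python3 -c "
from h import *
c=cam('wrist');cv2.imwrite('pics/w15.png',c['img'])
s=cam('scene');crop(s,160,120,280,230,6,'s15')"
```

```text
t 17.85 pos [481.3  96.9  56.2] psi 67.77 tilt 0.27 j1 j6 [  8.5 -59.3] F [1.8 2.  0.7] w 0.349
  tilt fix rotvec [ 0.0027  0.0039 -0.    ] turn z -0.0
theta 172.1 r 113.6
-1.6 -5.7 -0.044
-1.7 -5.7 -0.044
-1.7 -5.7 -0.044
-1.8 -5.7 -0.044
-1.8 -5.7 -0.044
-1.9 -5.7 -0.044
-1.9 -5.6 -0.044
-1.9 -5.6 -0.044
-2.0 -5.6 -0.044
-2.0 -5.6 -0.044
-2.1 -5.6 -0.044
-2.1 -5.6 -0.044
-2.2 -5.5 -0.044
-2.2 -5.5 -0.044
-2.3 -5.5 -0.044
-2.3 -5.5 -0.044
end theta 220.1065069161304 psi 107.77468988031356
```

View pics/w15.png

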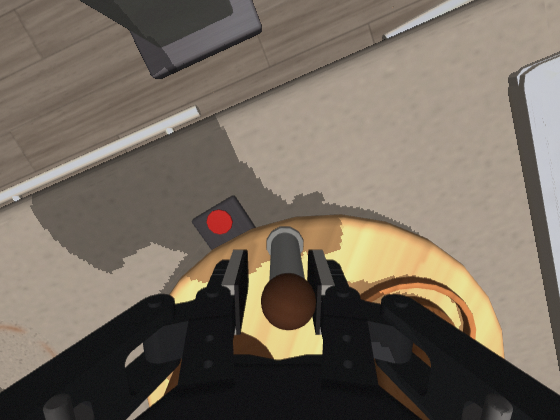

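View pics/s15.png

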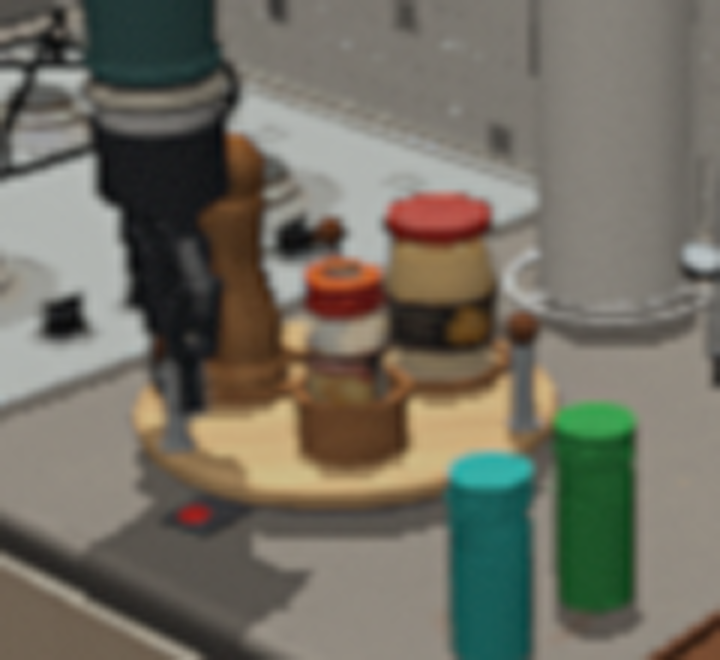

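Everything is upright; the mill is just left of the jar at scene crop (245,270). Continuing the turn.

Call:
{"name": "jog_arm", "arguments": {
  "steps": [0.3, -0.4, -1.5, 0, 0, 0, -0.011, 0.3, -0.8, -3, 0, 0, 0, -0.022, 0.3, -1.3, -4.3, 0, 0, 0, -0.033, 0.3, -1.7, -5.7, 0, 0, 0, -0.044, 0.3, -1.8, -5.7, 0, 0, 0, -0.044, 0.3, -1.8, -5.7, 0, 0, 0, -0.044, 0.3, -1.9, -5.7, 0, 0, 0, -0.044, 0.3, -1.9, -5.6, 0, 0, 0, -0.044, 0.3, -1.9, -5.6, 0, 0, 0, -0.044, 0.3, -2, -5.6, 0, 0, 0, -0.044, 0.3, -2, -5.6, 0, 0, 0, -0.044, 0.3, -2.1, -5.6, 0, 0, 0, -0.044, 0.3, -2.1, -5.6, 0, 0, 0, -0.044, 0.3, -2.2, -5.5, 0, 0, 0, -0.044, 0.3, -2.2, -5.5, 0, 0, 0, -0.044, 0.3, -2.3, -5.5, 0, 0, 0, -0.044, 0.3, -1.7, -4.2, 0, 0, 0, -0.033, 0.3, -1.2, -2.8, 0, 0, 0, -0.022, 0.3, -0.4, -1, 0, 0, 0, 0]
}}

```text
time_s: 19.53
eef_pos: [504.8, 8.1, 54.3]
eef_rot: [-0.0, -0.152, 0.988, 0.0]
wrist_force: [-0.5, 1.7, 1.3]
gripper_width: 0.351
```

```bash
python3 arc.py 10 3 2.6
python3 - <<'E'
from h import *
c=cam("top"); crop(c,120,140,280,280,5,'t16')
c=cam('wrist');cv2.imwrite('pics/w16.png',c['img'])
E
```

```text
t 19.53 pos [504.8   8.1  54.3] psi 107.47 tilt 0.06 j1 j6 [  -1.9 -109.4] F [-0.5  1.7  1.3] w 0.351
  tilt fix rotvec [ 0.0007 -0.0007  0.    ] turn z -0.0
theta 219.4 r 115.3
-2.5 -5.5 -0.045
-2.6 -5.5 -0.045
-2.6 -5.4 -0.045
-2.6 -5.4 -0.045
-2.7 -5.4 -0.045
-2.7 -5.4 -0.045
-2.7 -5.3 -0.045
-2.8 -5.3 -0.045
-2.8 -5.3 -0.045
-2.8 -5.3 -0.045
end theta 249.41682917837497 psi 133.47291799458392
```

View pics/t16.png

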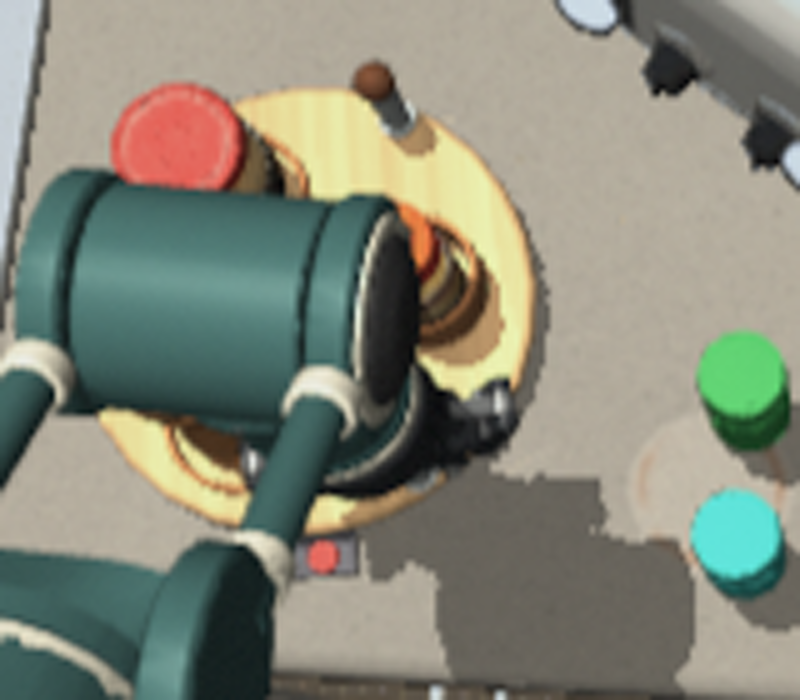

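View pics/w16.png

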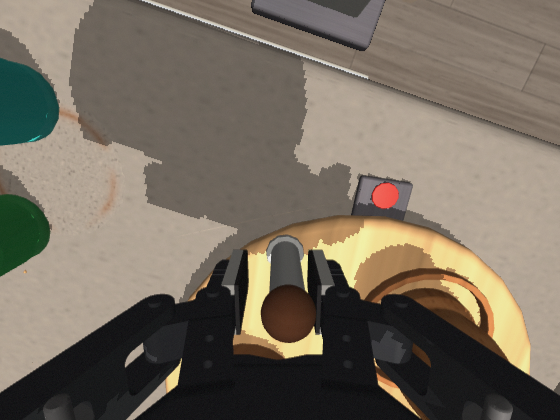

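Run:
```python
from h import *
c=cam("top");H=np.array([593.8,81.3])
for uv in [(374,79),(375,81)]:
    p=plane(c,120+uv[0]/5,140+uv[1]/5,90)[:2]; print(p,np.linalg.norm(p-H),np.degrees(np.arctan2(*(p-H)[::-1]))%360)
m=plane(c,120+323/5,140+557/5,6)[:2]-H;print(np.degrees(np.arctan2(*m[::-1]))%360)
```

```text
[700.93966702  40.72889932] 114.56405396010327 339.25958184879596
[699.87653916  40.09049103] 113.8000693800786 338.7694272405858
188.69411747004065
```

The mill's place is at about 159°, so it needs another 29.6°.

Call:
{"name": "jog_arm", "arguments": {
  "steps": [0.3, -0.6, -1.4, 0, 0, 0, -0.011, 0.3, -1.3, -2.8, 0, 0, 0, -0.022, 0.3, -1.9, -4.1, 0, 0, 0, -0.034, 0.3, -2.6, -5.4, 0, 0, 0, -0.045, 0.3, -2.6, -5.4, 0, 0, 0, -0.045, 0.3, -2.7, -5.4, 0, 0, 0, -0.045, 0.3, -2.7, -5.4, 0, 0, 0, -0.045, 0.3, -2.7, -5.3, 0, 0, 0, -0.045, 0.3, -2.8, -5.3, 0, 0, 0, -0.045, 0.3, -2.8, -5.3, 0, 0, 0, -0.045, 0.3, -1.9, -3.7, 0, 0, 0, -0.03, 0.3, -1.4, -2.6, 0, 0, 0, -0.02, 0.3, -0.6, -1, 0, 0, 0, 0, 0.3, 0, 0, 0, 0, 0, 0]
}}

```text
time_s: 20.85
eef_pos: [552.9, -25.4, 53.7]
eef_rot: [-0.001, -0.36, 0.933, 0.0]
wrist_force: [-1.0, 0.2, -0.8]
gripper_width: 0.35
```

Call:
{"name": "jog_arm", "arguments": {
  "steps": [0.1, 0, 0, 0, 0, 0, 0, 0, 0, 0, 0, 0, 0, 0, 0, 0, 0, 0, 0, 0, 0, 0, 0, 0, -20, 0, 0, 0, 0, 0, 0, -30, 0, 0, 0, 0, 0, 0, -40, 0, 0, 0, 0, 0, 0, -40, 0, 0, 0, 0, 0, 0, -40, 0, 0, 0, 0, 0, 0, -30, 0, 0, 0, 0, 0, 0, 0, 0, 0, 0]
}}

```text
time_s: 21.68
eef_pos: [558.2, -25.7, 263.8]
eef_rot: [0.007, -0.36, 0.933, -0.003]
wrist_force: [0.8, -0.1, 1.3]
gripper_width: 0.497
```

Run:
```python
from h import *
plan()
c=cam("top"); crop(c,120,140,280,280,5,'t17')
c=cam('wrist');cv2.imwrite('pics/w17.png',c['img'])
```

```text
t 21.68 pos [558.2 -25.7 263.8] psi 132.17 tilt 0.89 j1 j6 [  -5.2 -137.4] F [ 0.8 -0.1  1.3] w 0.497
  tilt fix rotvec [-0.0115  0.0105  0.    ] turn z -0.0
```

View pics/t17.png

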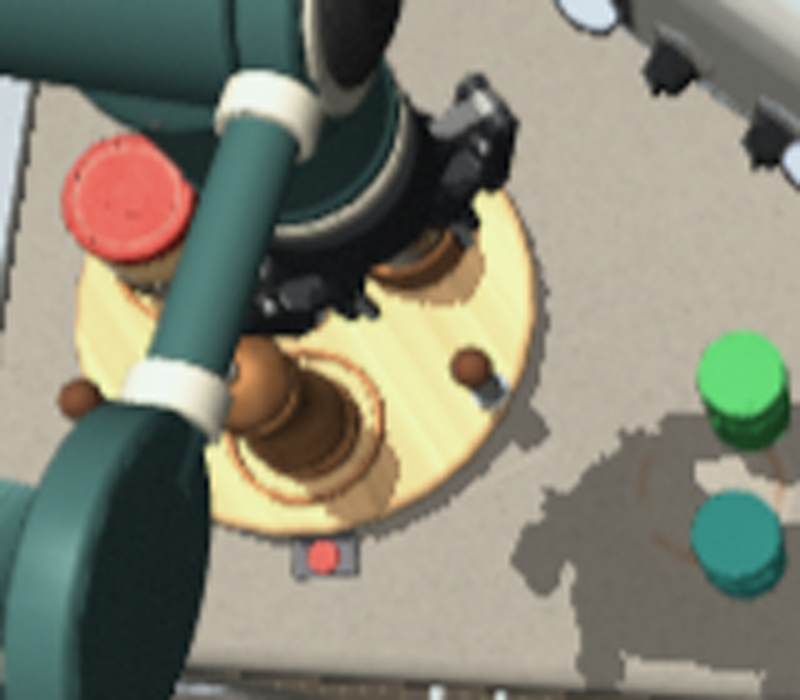

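View pics/w17.png

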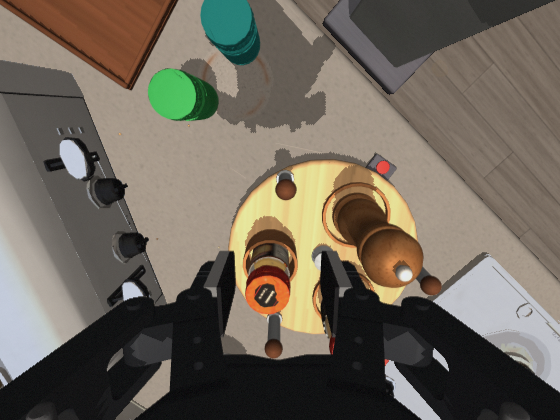

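Run:
```python
from h import *
c=cam("top");H=np.array([593.8,81.3])
for uv in [(471,367),(80,398)]:
    p=plane(c,120+uv[0]/5,140+uv[1]/5,90)[:2]; print(p,np.linalg.norm(p-H),np.degrees(np.arctan2(*(p-H)[::-1]))%360)
a=np.radians(187.5);f=H+68*np.array([np.cos(a),np.sin(a)]);print(f)
p=plane(c,120+265/5,140+375/5,165)[:2];print("head",p)
plan([*f,275],60)
```

```text
[550.97405083 -24.72611621] 114.34858652839927 248.0052880016034
[523.14952063 170.63348198] 113.89451803751888 128.33914200094708
[526.38174943  72.42421893]
head [526.01568965  56.70579588]
t 21.83 pos [553.4 -25.3 254.5] psi 132.18 tilt 0.05 j1 j6 [  -5.2 -137.4] F [-0.1  0.7 -1. ] w 0.502
  tilt fix rotvec [-0.0007  0.0006  0.    ] turn z 1.26
  shift tool xyz 72.3 71.1 -20.5 rows>= 3.0
```

The mill's place is at 188.2° against the front at 188.7°, and the disc stands still and untouched. I'll move over the mill.

Call:
{"name": "jog_arm", "arguments": {
  "steps": [0, 0, 0, -4, 0, 0, 0.1145, 0, 0, 0, -4, 0, 0, 0.1145, 0, 0, 0, -4, 0, 0, 0.1145, 0, 0, 0, -4, 0, 0, 0.1145, 0, 0, 0, -4, 0, 0, 0.1145, 0, 0, 0, 0, 0, 0, 0.1145, 0, 0, 0, 0, 0, 0, 0.1145, 0, 0, 0, 0, 0, 0, 0.1145, 0, 0, 0, 0, 0, 0, 0.1145, 0, 0, 0, 0, 0, 0, 0.1145, 0, 0, 0, 0, 0, 0, 0.1145, -0.6, 24, 23.7, 0, 0, 0, 0, -0.6, 24, 23.7, 0, 0, 0, 0, -0.6, 24, 23.7, 0, 0, 0, 0, -0.6, 0, 0, 0, 0, 0, 0, -0.6, 0, 0, 0, 0, 0, 0]
}}

```text
time_s: 23.17
eef_pos: [524.9, 73.4, 271.7]
eef_rot: [-0.002, 0.257, 0.966, -0.001]
wrist_force: [0.3, 0.0, -0.3]
gripper_width: 0.795
```

Run:
```python
from h import *
c=cam('wrist');cv2.imwrite('pics/w18.png',c['img'])
plan([526.4,72.4,148],60)
s=cam('scene');crop(s,160,120,280,230,6,'s18')
```

```text
t 23.22 pos [525.5  72.4 272.1] psi 60.12 tilt 0.21 j1 j6 [  5.2 -54.9] F [ 0.1 -1.5  0.2] w 0.8
  tilt fix rotvec [-0.0026 -0.0025  0.    ] turn z 0.002
  shift tool xyz -0.8 0.4 124.1 rows>= 4.0
```

View pics/w18.png

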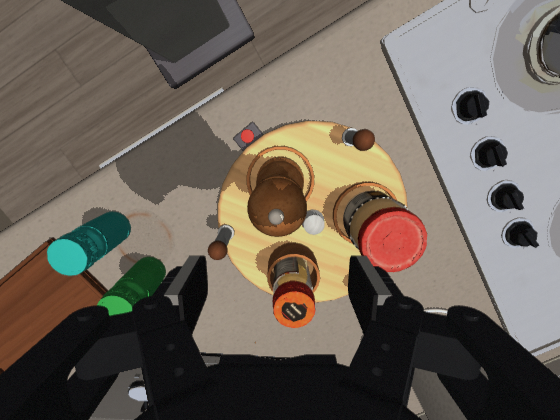

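View pics/s18.png

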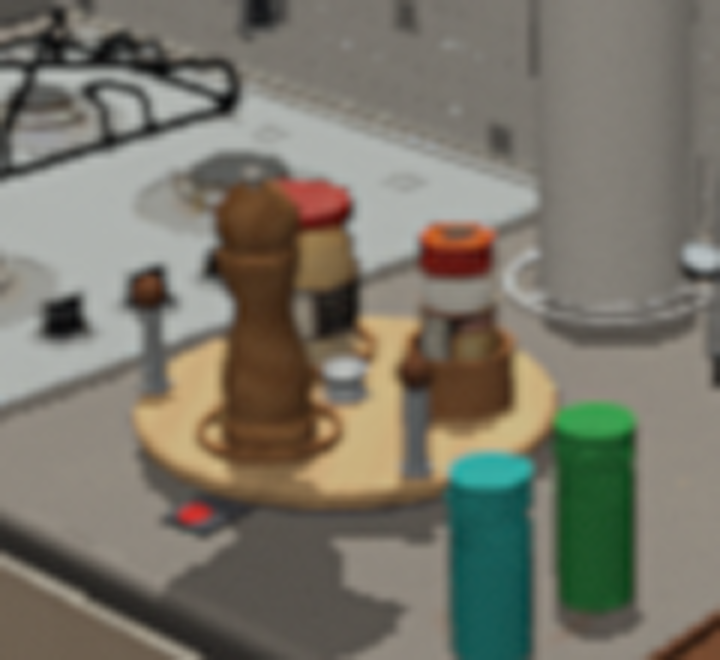

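The mill (knob at wrist (277,216)), spice jar (293,305) and red-lidded jar (392,238) are all upright. The mill's knob is the brown one on the carousel, not the mill by the wall.

Run:
```python
from h import *
c=cam('wrist');t=cam("top");crop(t,150,190,220,250,8,"t18");st=c["st"];q=st["eef_rot"];R=Rn.from_quat([q[1],q[2],q[3],q[0]]).as_matrix()
for u,v,h in [(277,216,194),(277,205,165)]:
    p=plane(c,u,v,h);print(p.round(1),(R.T@(p-st["eef_pos"])).round(1))
P=cloud(c);print("head top z",P[205:225,262:292,2].max().round(1),"z knob",P[216,277])
# nearest-to-camera check from top view
print("pred px of mill knob if at place", proj(t,[526.4,72.4,194]),proj(c,[526.4,72.4,194]))
```

```text
[523.6  73.7 194. ] [ 2.8  0.6 78.5]
[523.1  73.9 165. ] [  3.2   0.6 107.5]
head top z 414.0 z knob [523.58287825  73.69087521 194.0323991 ]
pred px of mill knob if at place [162.70692419 211.78840934] [277.39323066 219.94625482]
```

View pics/t18.png

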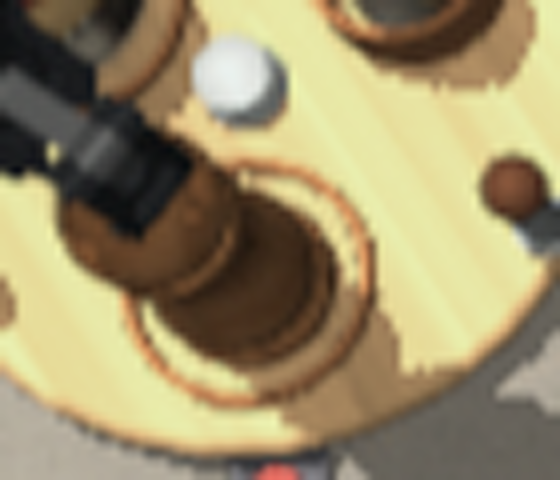

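Call:
{"name": "jog_arm", "arguments": {
  "steps": [-0.6, 0, 0.4, 24, 0, 0, 0, -0.6, 0, 0, 30, 0, 0, 0, -0.6, 0, 0, 30, 0, 0, 0, -0.6, 0, 0, 25, 0, 0, 0, -0.6, 0, 0, 15, 0, 0, 0, -0.6, 0, 0, 0, 0, 0, 0, -0.6, 0, 0, 0, 0, 0, 0]
}}

```text
time_s: 23.95
eef_pos: [526.2, 71.6, 149.2]
eef_rot: [-0.001, 0.259, 0.966, -0.001]
wrist_force: [0.2, 0.2, -0.0]
gripper_width: 0.8
```

Run:
```python
from h import *
c=cam('wrist');cv2.imwrite('pics/w19.png',c['img'])
plan([526.4,72.4,148],60)
s=cam('scene');crop(s,160,120,280,230,6,'s19')
```

```text
t 24.0 pos [527.4  71.9 150.8] psi 59.94 tilt 0.02 j1 j6 [  5.1 -54.9] F [ 0.1 -0.5  1.2] w 0.8
  tilt fix rotvec [ 0.0001  0.0004 -0.    ] turn z -0.001
  shift tool xyz 1.2 -0.0 2.8 rows>= 1.0
```

View pics/w19.png

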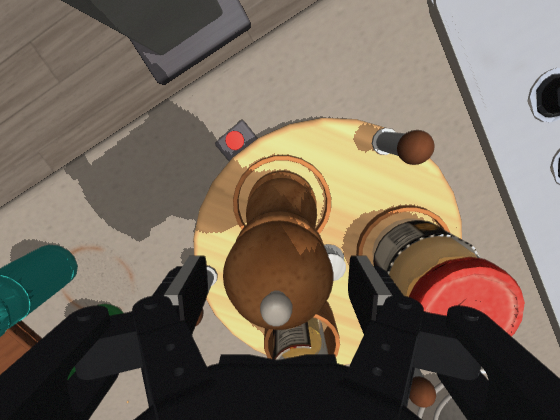

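View pics/s19.png

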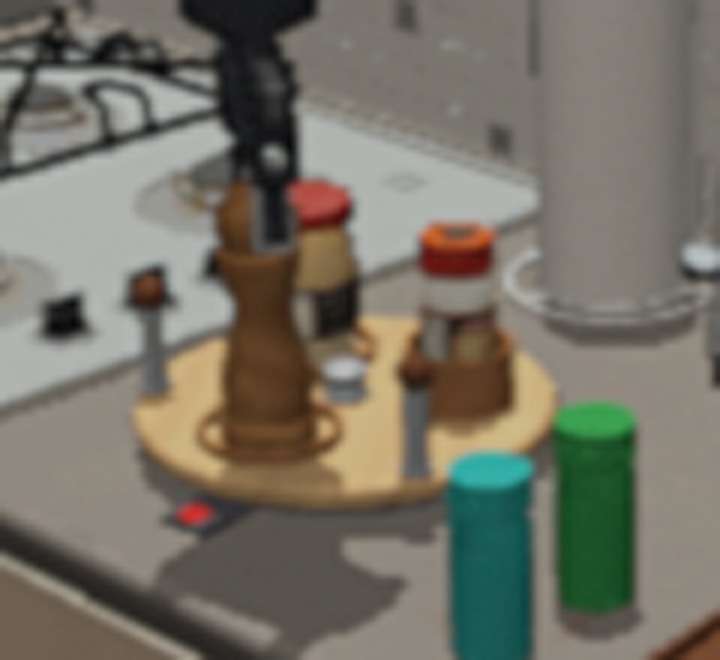

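The head is centred between the pads (ball (278,275)). I'll close and lift gently.

Call:
{"name": "jog_arm", "arguments": {
  "steps": [-0.3, 0.5, 0, 2, 0, 0, 0, 0.2, 0, 0, 0, 0, 0, 0, 1, 0, 0, 0, 0, 0, 0, 1, 0, 0, 0, 0, 0, 0, 1, 0, 0, 0, 0, 0, 0, 1, 0, 0, 0, 0, 0, 0, 1, 0, 0, 0, 0, 0, 0],
  "force": 60
}}

```text
time_s: 24.63
eef_pos: [527.8, 72.8, 150.4]
eef_rot: [0.002, 0.259, 0.966, 0.0]
wrist_force: [-1.1, -0.6, 6.0]
gripper_width: 0.529
```

Call:
{"name": "jog_arm", "arguments": {
  "steps": [1, 0, 0, -5, 0, 0, 0, 1, 0, 0, -10, 0, 0, 0, 1, 0, 0, -20, 0, 0, 0, 1, 0, 0, -25, 0, 0, 0, 1, 0, 0, -25, 0, 0, 0, 1, 0, 0, -25, 0, 0, 0, 1, 0, 0, -15, 0, 0, 0, 1, 0, 0, -5, 0, 0, 0, 1, 0, 0, 0, 0, 0, 0]
}}

```text
time_s: 25.38
eef_pos: [527.2, 73.1, 280.4]
eef_rot: [0.002, 0.259, 0.966, 0.001]
wrist_force: [-0.4, -0.6, -2.5]
gripper_width: 0.529
```

Run:
```python
from h import *
c=cam('wrist');cv2.imwrite('pics/w20.png',c['img'])
t=cam("top");crop(t,290,195,400,275,7,"t20")
P=[plane(t,290+u/7,195+v/7,16) for u,v in [(45,85),(655,45),(705,440),(80,488)]];P=np.array(P);print(P.round(0));print("tray ctr",P.mean(0))
plan([*P.mean(0)[:2],275],60)
s=cam('scene');crop(s,160,80,300,230,5,'s20')
```

```text
[[ 597. -232.   16.]
 [ 627. -468.   16.]
 [ 474. -489.   16.]
 [ 442. -254.   16.]]
tray ctr [ 535.08016243 -360.8856132    16.        ]
t 25.48 pos [525.6  72.9 277.3] psi 60.02 tilt 0.09 j1 j6 [  5.2 -54.8] F [-1.2 -0.2 -2.9] w 0.53
  tilt fix rotvec [-0.0009 -0.0014  0.    ] turn z 0.0
  shift tool xyz -225.0 -370.9 2.3 rows>= 11.0
```

View pics/w20.png

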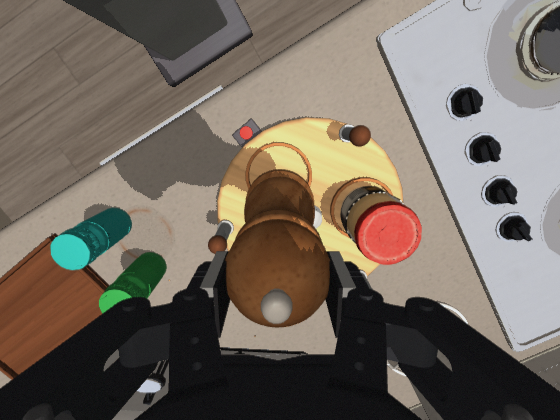

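View pics/s20.png

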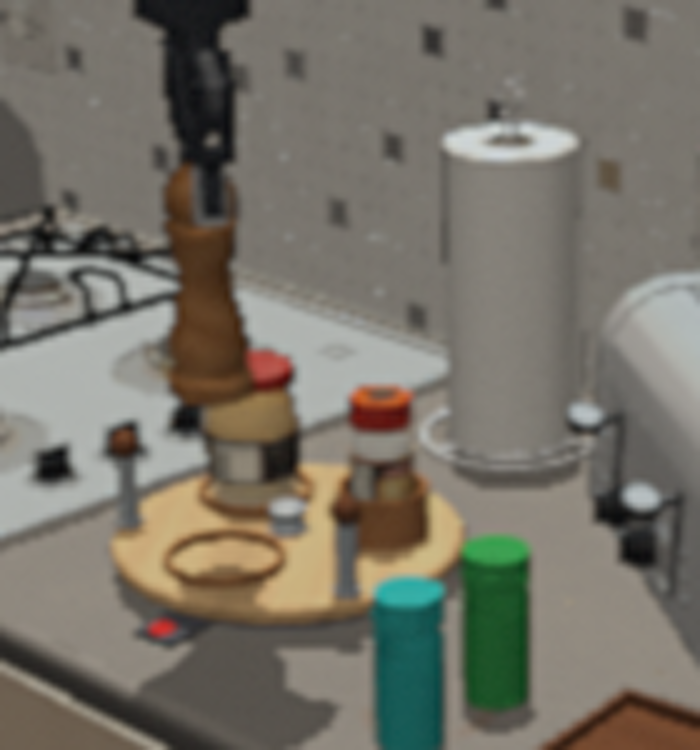

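View pics/t20.png

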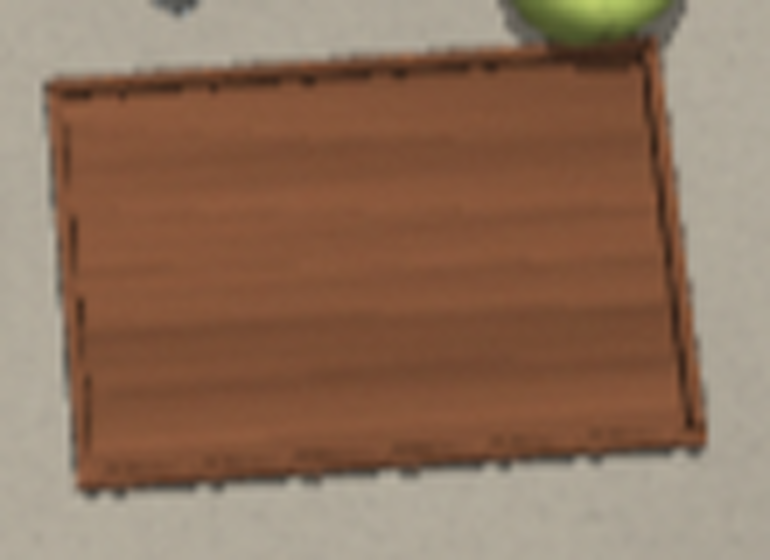

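The mill is lifted cleanly and hangs plumb. The tray's centre is (535,−361), and I'll carry the mill to (530,−355).

Call:
{"name": "jog_arm", "arguments": {
  "steps": [1, -5, -8.6, 0, 0, 0, 0, 1, -10, -17, 0, 0, 0, 0, 1, -15.3, -26, 0, 0, 0, 0, 1, -17, -28.7, 0, 0, 0, 0, 1, -17, -28.7, 0, 0, 0, 0, 1, -17, -28.7, 0, 0, 0, 0, 1, -17, -28.7, 0, 0, 0, 0, 1, -17, -28.7, 0, 0, 0, 0, 1, -17, -28.7, 0, 0, 0, 0, 1, -17, -28.7, 0, 0, 0, 0, 1, -17, -28.7, 0, 0, 0, 0, 1, -17, -28.7, 0, 0, 0, 0, 1, -15.3, -26, 0, 0, 0, 0, 1, -10, -17, 0, 0, 0, 0, 1, -7, -11.5, 0, 0, 0, 0, 1, -2, -3, 0, 0, 0, 0, 1, 0, 0, 0, 0, 0, 0, 1, 0, 0, 0, 0, 0, 0]
}}

```text
time_s: 27.03
eef_pos: [531.0, -353.2, 277.6]
eef_rot: [-0.001, 0.259, 0.966, 0.001]
wrist_force: [-0.1, 0.3, -2.2]
gripper_width: 0.53
```

Call:
{"name": "jog_arm", "arguments": {
  "steps": [1, 0, 0, 15, 0, 0, 0, 1, 0, 0, 30, 0, 0, 0, 1, 0, 0, 30, 0, 0, 0, 1, 0, 0, 30, 0, 0, 0, 1, 0, 0, 20, 0, 0, 0, 1, 0, 0, 10, 0, 0, 0, 1, 0, 0, 5, 0, 0, 0, 1, 0, 0, 0, 0, 0, 0, 1, 0, 0, 0, 0, 0, 0]
}}

```text
time_s: 27.78
eef_pos: [532.3, -354.2, 139.9]
eef_rot: [0.001, 0.258, 0.966, -0.0]
wrist_force: [1.5, -0.2, -2.0]
gripper_width: 0.534
```

Run:
```python
from h import *
plan([530,-355,126],60)
c=cam('wrist');cv2.imwrite('pics/w21.png',c['img'])
s=cam('scene');crop(s,220,120,370,270,4.5,'s21')
```

```text
t 27.78 pos [ 532.3 -354.2  139.9] psi 60.06 tilt 0.13 j1 j6 [-35.9 -95.9] F [ 1.5 -0.2 -2. ] w 0.534
  tilt fix rotvec [-0.0002  0.0023  0.    ] turn z 0.001
  shift tool xyz 1.6 -1.9 13.9 rows>= 1.0
```

View pics/w21.png

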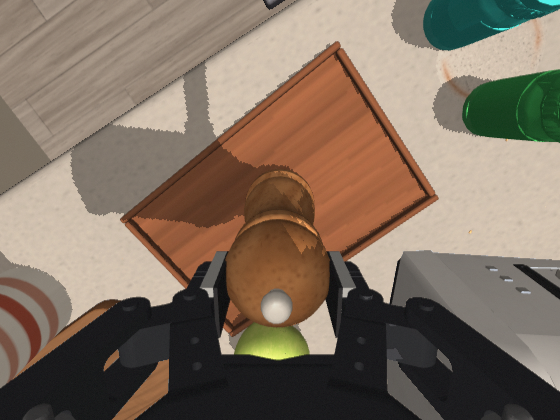

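View pics/s21.png

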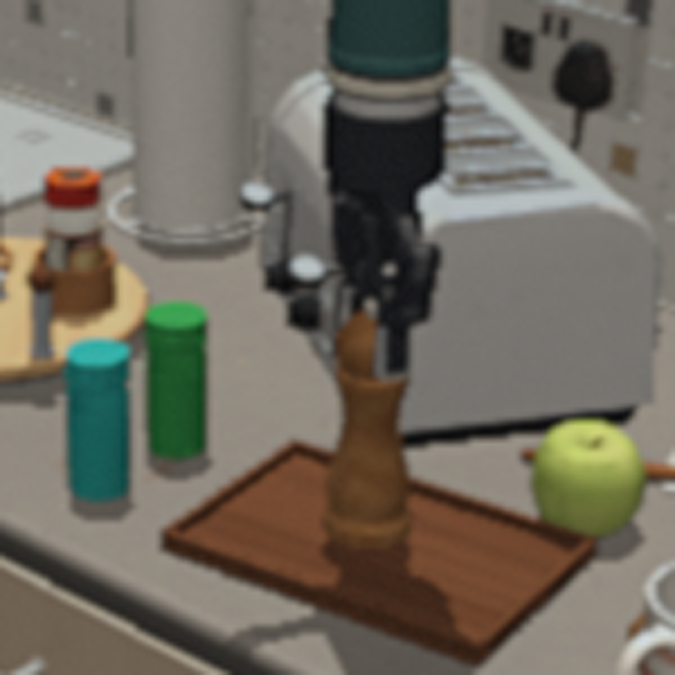

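The mill is upright, about 14 mm above the tray floor, and clear of the apple and toaster. Lowering it.

Call:
{"name": "jog_arm", "arguments": {
  "steps": [1, 0, 0, 5, 0, 0, 0, 1, 0, 0, 4, 0, 0, 0, 1, 0, 0, 2, 0, 0, 0, 1, 0, 0, 1, 0, 0, 0, 1, 0, 0, 0, 0, 0, 0, 1, 0, 0, 0, 0, 0, 0]
}}

```text
time_s: 28.38
eef_pos: [531.3, -354.3, 126.5]
eef_rot: [0.0, 0.259, 0.966, -0.0]
wrist_force: [0.6, 1.2, 0.7]
gripper_width: 0.529
```

Call:
{"name": "jog_arm", "arguments": {
  "steps": [1, 0, 0, 1, 0, 0, 0, 1, 0, 0, 0, 0, 0, 0, 1, 0, 0, 0, 0, 0, 0]
}}

```text
time_s: 28.63
eef_pos: [531.8, -354.5, 126.5]
eef_rot: [0.001, 0.259, 0.966, -0.0]
wrist_force: [-1.5, 0.9, 5.5]
gripper_width: 0.528
```

Contact reached. Releasing slowly and retreating.

Call:
{"name": "jog_arm", "arguments": {
  "steps": [0.2, 0, 0, 0, 0, 0, 0, -0.1, 0, 0, 0, 0, 0, 0, -0.4, 0, 0, 0, 0, 0, 0, -0.6, 0, 0, 0, 0, 0, 0, -0.6, 0, 0, 0, 0, 0, 0, -0.6, 0, 0, 0, 0, 0, 0]
}}

```text
time_s: 29.13
eef_pos: [531.0, -353.9, 124.7]
eef_rot: [-0.0, 0.259, 0.966, 0.0]
wrist_force: [0.6, 0.8, -0.9]
gripper_width: 0.801
```

Call:
{"name": "jog_arm", "arguments": {
  "steps": [-0.6, 0, 0, -10, 0, 0, 0, -0.6, 0, 0, -30, 0, 0, 0, -0.6, 0, 0, -40, 0, 0, 0, -0.6, 0, 0, -40, 0, 0, 0, -0.6, 0, 0, -30, 0, 0, 0, -0.6, 0, 0, 0, 0, 0, 0, -0.6, 0, 0, 0, 0, 0, 0]
}}

```text
time_s: 29.72
eef_pos: [532.8, -355.2, 279.8]
eef_rot: [0.003, 0.259, 0.966, -0.001]
wrist_force: [-0.3, -0.6, -0.0]
gripper_width: 0.797
```

Run:
```python
from h import *
plan()
c=cam('wrist');cv2.imwrite('pics/w22.png',c['img'])
s=cam('scene');crop(s,170,100,390,265,3.6,'s22')
```

```text
t 29.72 pos [ 532.8 -355.2  279.8] psi 60.02 tilt 0.42 j1 j6 [-35.9 -95.9] F [-0.3 -0.6 -0. ] w 0.797
  tilt fix rotvec [-0.0008  0.0073  0.    ] turn z -0.0
```

View pics/w22.png

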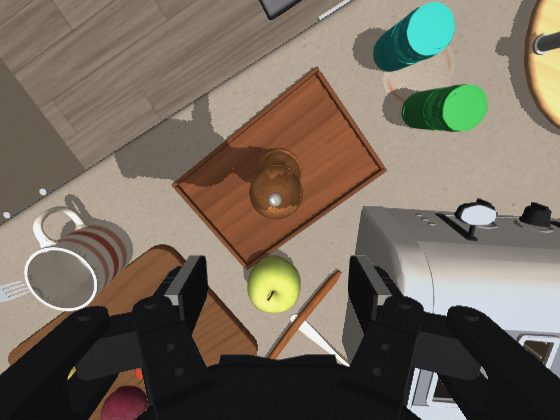

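View pics/s22.png

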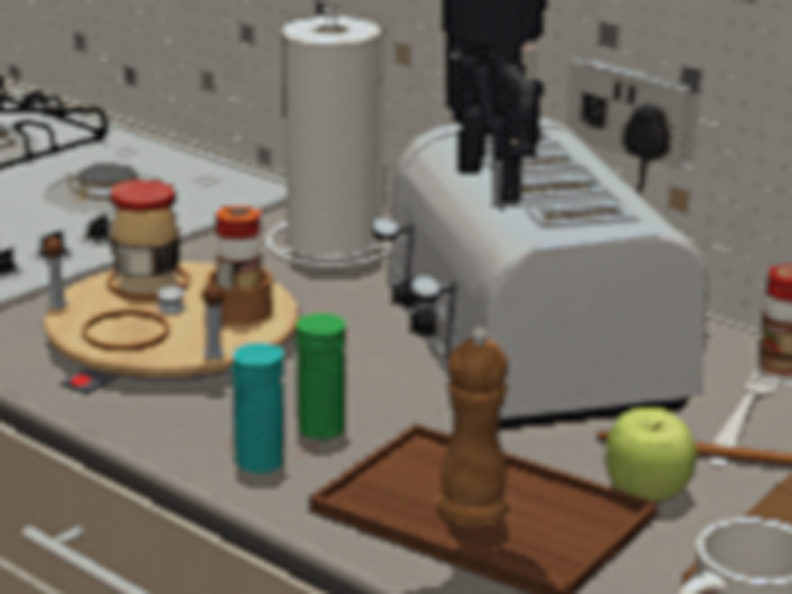

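The mill stands upright on the tray, with the spice jar in the cup and the red-lidded jar in its well. One last check from the top before I hand in.

Run:
```python
from h import *
t=cam("top");crop(t,120,140,400,280,2.8,"t23")
H=np.array([593.8,81.3])
import pickle;c0=pickle.load(open("v0.pkl","rb"))[0]
for n,(x0,y0,x1,y1) in dict(apple=(355,168,395,205),mug=(432,228,478,280)).items():
    print(n,"mean px diff",np.abs(t["img"][y0:y1,x0:x1].astype(int)-c0["img"][y0:y1,x0:x1]).mean().round(2))
```

```text
apple mean px diff 95.96
mug mean px diff 8.53
```

View pics/t23.png

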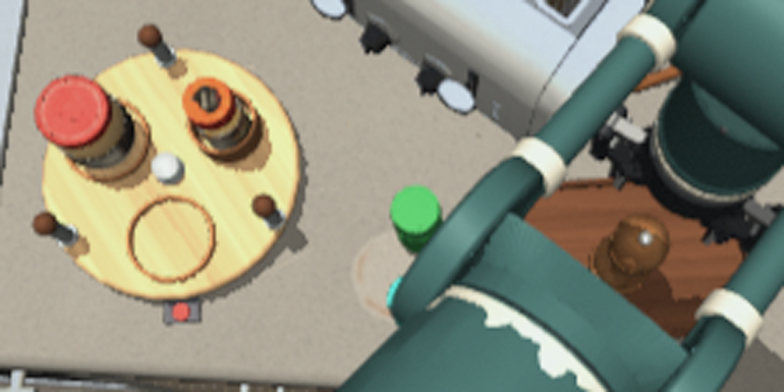

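Run:
```python
from h import *
t=cam("top");H=np.array([593.8,81.3])
for n,uv,h,a in [("spice",(209,102),137,308),("red",(74,110),131,68)]:
    p=plane(t,120+uv[0]/2.8,140+uv[1]/2.8,h)[:2];q=H+68*np.array([np.cos(np.radians(a)),np.sin(np.radians(a))]);print(n,p.round(1),"place",q.round(1),np.linalg.norm(p-q).round(1))
print(manip.sign_off())
```

```text
spice [631.1  23.3] place [635.7  27.7] 6.3
red [618.4 143. ] place [619.3 144.3] 1.6
the job is handed in; nothing more can be done
None
```

The job is done and handed in at about 30 s of the 72 s allowed; the hand-in gave no verdict.

- **First turn:** I straddled a push post with the jaws and turned the carousel about 49° counterclockwise. The empty cup ended about 2.7° (3 mm) off the front marker.
- **Spice jar:** I took it off the tray, stood it in the cup and released it.
- **Second turn:** I turned the carousel on by about 122° in three smooth arcs. The mill's place ended 0.5° from the front. I let go and backed off before touching the mill, then lifted it by its head and set it on the tray near the centre.

**Last checks:**
- **Standing:** In the scene, top and wrist pictures the mill stands upright on the tray, the spice jar in the cup and the red-lidded jar in its well.
- **Red-lidded jar:** Its lid is within 2 mm of its place centre.
- **Spice jar:** Its lid measured 6 mm from its place centre, against a 12 mm limit. That is a hand-picked pixel at lid height, and the cup's play is about 6 mm.
- **Apple and mug:** My before-and-after picture comparison was no use for the apple, because the arm covered it. For the mug it showed only a small difference. Neither looks moved in the other views, and the arm recorded no unexpected forces.
- **Camera disagreement:** The wrist camera read several mm (up to about 10) further out than the top camera, so I used the top view for the carousel. Its post radii came out at 114 mm, as stated.

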